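Fit spring nuts to the strut channel

TASK

Pull the drawer of the small parts cabinet out to its stop and fit every spring channel nut that is in it to the strut channel on the bench: drop the nut lengthwise through the slot, press it down against its spring, twist it a quarter turn and let it spring up so that its grooves catch the channel's lips. Each nut belongs on one of the four black marks across the channel, one nut to a mark, any mark for any nut. Leave the drawer pushed fully shut and do not disturb the bottle, marker and filter standing by.

Things in the scene. Friction and masses are not known exactly. Their poses are not given: they have to be found in the camera images.
- drawer (a joint): Slide of the cabinet's only drawer, m: 0 shut, 0.11 at its stop, pulled along the cabinet's -x. About 2 N of friction; it stays where it is left.
- cabinet: Fixed grey cabinet with one drawer, left or right of the middle; x points from the drawer front into it. Origin on the bench, 55 mm in front of the carcass, which is 130 mm deep (x 55 to 185 mm), 220 mm wide in y, 100 mm high.
- drawer_floor (a point): Point on the drawer's inner floor, 9 mm above the bench, centre of the drawer; moves with it. Inside 195 mm wide, 119 mm long; side and back walls up to 40 mm above the bench. Front panel 8 mm thick, up to 94 mm above the bench, its outer face at x 45 mm of the cabinet when shut. The nuts stand in the front part, clear of the carcass once the drawer is fully out.
- drawer_handle (a point): Middle of the drawer's bar handle: 10 mm round steel bar, 90 mm long along the cabinet's y, 70 mm above the bench, its axis 32 mm in front of the drawer front (27 mm of clear gap). Moves with the drawer.
- channel: Fixed strut channel lying open side up, screw-down feet at both ends. Origin: centre of its underside on the bench; x along its length (240 mm), y across it (44 mm), z up; 21 mm high. Floor 2 mm thick; inside 40 mm wide. Slot in the top 23 mm wide; each slot edge turns down as a lip (11.5 to 13.5 mm from the middle) to 16 mm above the bench. Same after a half turn.
- slot (a point): Middle of the slot, at the channel's top. A nut with its length along the slot passes through. With its grip point pressed to 43.5 mm above the bench the nut is below the lips and turns freely either way; caught by the lips, its length across the channel, the grip point is at 48 mm; standing in the slot untwisted it is at about 51 mm. Pressed to 42.5 mm the spring is near its end.
- mark_0 (a point): Middle of black mark 1 of 4: thin lines across both top flanges of the channel, at x = -84 mm in the channel's frame; the point is in the middle of the slot at the height of the channel's top.
- mark_1 (a point): Middle of black mark 2 of 4: thin lines across both top flanges of the channel, at x = -28 mm in the channel's frame; the point is in the middle of the slot at the height of the channel's top.
- mark_2 (a point): Middle of black mark 3 of 4: thin lines across both top flanges of the channel, at x = 28 mm in the channel's frame; the point is in the middle of the slot at the height of the channel's top.
- mark_3 (a point): Middle of black mark 4 of 4: thin lines across both top flanges of the channel, at x = 84 mm in the channel's frame; the point is in the middle of the slot at the height of the channel's top.
- nut0_grip (a point): Spring channel nut: grey plastic grip tab (26 mm in x, 12 mm thick in y, 28 mm tall) on a round stud (12 mm across, 15 mm long) on a steel nut with a sprung foot. This point: centre of the tab, to be grasped across its y; 38 mm above the nut's underside, 50 mm above the foot's underside with the spring free; x along the nut's length, z up. Same after a half turn about z.
- nut1_grip (a point): Alike. The steel nut of each is 35 mm long in x, 18 mm wide in y, 9 mm thick; two grooves 6 mm wide and 3 mm deep cross its top at 9.5 to 15.5 mm either side of the centre. The foot plate, 32 x 17 mm, hangs 12 mm below and yields up to 9.5 mm at about 0.8 N per mm. About 0.14 kg in all, bottom-heavy.
- nut2_grip (a point): Alike. At the start each nut stands upright on its foot on the drawer floor, the point 59 mm above the bench, its length within 25 degrees of the cabinet's x. Three or four of nut0 to nut3 are present, the rest absent.
- nut3_grip (a point): Alike. A nut that is already caught in the channel can be pressed down a few mm again and slid along the channel or turned back.
- bottle: Bystander: white sample bottle, 40 mm across, 85 mm tall, standing between the two workplaces; origin at its underside.
- marker: Bystander: marker pen 130 mm long lying at the left; origin under its centre.
- filter: Bystander: white round filter, 48 mm across, 46 mm tall, at the right; origin under its centre.

How it is judged:
On the way:
1. the drawer is pulled out to its stop (value of joint drawer above 0.104 m), for 0.2 s.
At the end, for the whole second after the job is handed in: Every nut present is caught under the channel's lips: upright within 9 degrees, its length across the channel within 15 degrees, within 5 mm of the channel's middle line, its grip point 46.5 to 49.8 mm above the bench, within 8.5 mm of a mark; the drawer is shut to within 6 mm (y of nut0_grip in the frame of channel between -0.005 and 0.005 m and z of nut0_grip in the frame of channel between 0.0465 and 0.0498 m and angle between the x axis of each of nut0_grip, nut1_grip, nut2_grip, nut3_grip and the y axis of channel, either way round below 0.26 rad and angle between each of nut0_grip, nut1_grip, nut2_grip, nut3_grip's own z axis and vertical below 0.15 rad and (horizontal distance between nut0_grip and mark_0 below 0.0085 m or horizontal distance between nut0_grip and mark_1 below 0.0085 m or horizontal distance between nut0_grip and mark_2 below 0.0085 m or horizontal distance between nut0_grip and mark_3 below 0.0085 m) and y of nut1_grip in the frame of channel between -0.005 and 0.005 m and z of nut1_grip in the frame of channel between 0.0465 and 0.0498 m and (horizontal distance between nut1_grip and mark_0 below 0.0085 m or horizontal distance between nut1_grip and mark_1 below 0.0085 m or horizontal distance between nut1_grip and mark_2 below 0.0085 m or horizontal distance between nut1_grip and mark_3 below 0.0085 m) and y of nut2_grip in the frame of channel between -0.005 and 0.005 m and z of nut2_grip in the frame of channel between 0.0465 and 0.0498 m and (horizontal distance between nut2_grip and mark_0 below 0.0085 m or horizontal distance between nut2_grip and mark_1 below 0.0085 m or horizontal distance between nut2_grip and mark_2 below 0.0085 m or horizontal distance between nut2_grip and mark_3 below 0.0085 m) and y of nut3_grip in the frame of channel between -0.005 and 0.005 m and z of nut3_grip in the frame of channel between 0.0465 and 0.0498 m and (horizontal distance between nut3_grip and mark_0 below 0.0085 m or horizontal distance between nut3_grip and mark_1 below 0.0085 m or horizontal distance between nut3_grip and mark_2 below 0.0085 m or horizontal distance between nut3_grip and mark_3 below 0.0085 m) and value of joint drawer below 0.006 m); the robot touches nothing.
It fails at once if the bottle is disturbed (moved more than 3 cm) (distance of bottle from where it was at the start of the episode above 0.03 m).
It fails at once if the marker is disturbed (moved more than 3 cm) (distance of marker from where it was at the start of the episode above 0.03 m).
It fails at once if the filter is disturbed (moved more than 3 cm) (distance of filter from where it was at the start of the episode above 0.03 m).
Of nut0, nut1, nut2, nut3 only 3 to 4 are there at a start; the rules pass over those that are not, and their reading is None.
At some moment in a run one of nut0, nut1, nut2, nut3 may be knocked a few centimetres aside while the robot is not near it.
It also fails if it takes over 210 s, if anything falls off the work surface, if the arm or the gripper's body presses on something with over 40 N, if the wrist force passes 120 N, or if a joint passes its speed limit or range.

ROBOT

A 7-joint arm with a two-finger parallel gripper is mounted at the origin on a cart in front of the work surface, level with it; the furniture and walls round the work are solid. World frame = base frame: x ahead of the robot, y to its left, z up, the work surface at z = 0. Lengths are in m, angles in rad, forces in N, time in s.
With the tool pointing down it reaches from about 0.4 to 0.9 m from the base axis. Payload 5.6 kg.
Tool frame: the origin (TCP) lies between the finger pads; the fingertips stand 14 mm ahead of it and the grasp point (between the pads) lies 5 mm behind it; z points along the fingers, x is the direction in which the jaws open and shut, and the axes are right-handed (so a half turn about z gives the same grasp; the last joint's range is limited). The gripper opens to 92 mm and grips with 3 to 60 N. Pads are 20 mm wide; open, the fingers measure 128 mm over their backs; the gripper's body (75 mm by 189 mm) begins 69 mm behind the grasp point.
Start: joints at [-0.043, 0.468, -0.012, 1.603, 0.006, 1.071, -0.056], TCP at [0.65, -0, 0.229] pointing down, gripper open.
Joint ranges: [-2.53, 2.53], [-0.31, 2.02], [-1.57, 1.55], [0.28, 2.44], [-1.29, 4.43], [0.15, 1.84], [-2.92, 2.92]. Speed limits (rad/s): [2.57, 2.57, 3.14, 3.14, 3.14, 3.14, 3.14].

INTERFACE

Orientations are given as a unit quaternion [x, y, z, w].
In Python, from bench import ctrl gives the robot as it stands. The module is installed in compiled form; this text tells all that it offers.
- The arm moves only by the tool send_rows, never from a script. Its argument "moves" is a list of rows, each a list of 7 numbers: the turn, a rotation vector about the tool's x, y, z in rad, then the shift along the tool's x, y, z in m, then the finger opening in m, from 0 to 0.0919. A call has 1 to 12 rows; each row is the pose to reach, as a shift and turn from the pose commanded when the call began, along the tool's axes at that moment; what a row does not reach only later rows make up. A row lasts 1/12 s, in which the tool goes at most 41.7 mm and 7.16 degrees, less where a joint would pass 70% of its speed; a pose out of reach is approached as far as the arm can. A call with a gripper value outside its range is refused whole. The fingers move at their own pace and stop on an object; "squeeze" is the grip in N (left out, the last holds). Time passes only in rows, so rows that repeat a pose let the fingers close. It gives the time, the measured TCP pose, the force and the opening at its end, in the units of the state.
- ctrl.sense(): the state, without advancing time (a new reading comes with each control period).
- ctrl.get_image(name): name is "scene" or "side" or "wrist"; returns the picture (420x560x3 uint8, red, green, blue); there is no depth.
- ctrl.camera_info(name): a dict with "intrinsics" (3x3 intrinsics, pixels), "distortion" ([k1, k2, p1, p2, k3] as OpenCV has them; the pictures are not rectified), "T" (4x4, takes a point from camera to world coordinates); the wrist camera has in their place "tool_from_camera" (4x4, takes a point from camera to tool coordinates, whose origin is the TCP and whose axes are the tool frame's). Camera axes: x right, y up, looking along -z (the intrinsics and any distortion apply to the point x, -y, -z); pixel columns grow to the right and rows downward; lengths in m; the calibration is good to about 2 mm. A picture is of the moment at which its call begins: read the wrist's pose just before it. camera_info takes no time and is no camera call.
- ctrl.sign_off(): hands the job in, once; it reports no verdict.
The state is a dict: "time": time; "q": joint angles; "qd": joint speeds; "joint_efforts": joint torques, N m; "eef_pos": TCP position; "tool_rot": TCP orientation; "wrist_force": force on the tool from outside, world axes, zero at the start; "ft_torque": the same for the moment, N m; "width": finger opening in m.
Only numpy, scipy, OpenCV 4.12 (cv2) and the standard library are available. Lean on these libraries where they do the work, as an engineer would, in place of code of your own. Each camera call takes 0.05 s, during which the arm holds its last target. There are 200 camera calls.

## Working session

There is one attempt and no reset: what is moved stays moved. The work goes in short steps, Python scripts to look and compute and a tool call to move; the robot and the scene stay as the last step left them, time stands still between calls to the robot, and variables do not carry over. Pictures are saved under pics/ and viewed, about 12 in all and at most 16, crops included, and the job is handed in when it is done.

Besides the shell and the picture viewer there is one more tool, called by a JSON object that holds its "fn" and its "kwargs", one argument or row to a line. send_rows: Moves the arm, as the interface text tells. Its arguments: {"type":"object","properties":{"moves":{"type":"array"},"squeeze":{"type":"number"}},"required":["moves"]}

```bash
mkdir -p pics
python3 - <<'E'
from bench import ctrl
import cv2,numpy as np
np.set_printoptions(precision=4,suppress=True)
for n in("scene","side","wrist"):
    s=ctrl.sense(); im=ctrl.get_image(n); cv2.imwrite(f"pics/{n}0.png",im[:,:,::-1]); print(n,ctrl.camera_info(n))
print(s)
E
```

```text
scene {'intrinsics': array([[423.026 ,   0.    , 285.5483],
       [  0.    , 423.026 , 209.4436],
       [  0.    ,   0.    ,   1.    ]]), 'distortion': array([0.0304, 0.    , 0.    , 0.    , 0.    ]), 'T': array([[-0.4571,  0.6765, -0.5774, -0.1849],
       [-0.8893, -0.3352,  0.3112,  0.3775],
       [ 0.017 ,  0.6557,  0.7548,  1.0495],
       [ 0.    ,  0.    ,  0.    ,  1.    ]])}
side {'intrinsics': array([[522.1286,   0.    , 282.0983],
       [  0.    , 522.1286, 204.9536],
       [  0.    ,   0.    ,   1.    ]]), 'distortion': array([-0.2011,  0.    ,  0.    ,  0.    ,  0.    ]), 'T': array([[ 0.761 ,  0.3468, -0.5483, -0.2278],
       [-0.6488,  0.4105, -0.6407, -0.9572],
       [ 0.0029,  0.8433,  0.5374,  0.8832],
       [ 0.    ,  0.    ,  0.    ,  1.    ]])}
wrist {'intrinsics': array([[324.0821,   0.    , 276.67  ],
       [  0.    , 324.0821, 199.8845],
       [  0.    ,   0.    ,   1.    ]]), 'distortion': array([-0.0309,  0.    ,  0.    ,  0.    ,  0.    ]), 'tool_from_camera': array([[ 1.    ,  0.0004, -0.0003,  0.0008],
       [ 0.0003, -0.9556, -0.2945, -0.0836],
       [-0.0004,  0.2945, -0.9556, -0.1559],
       [ 0.    ,  0.    ,  0.    ,  1.    ]])}
{'time': 0.1, 'q': array([-0.043 ,  0.4683, -0.0116,  1.6035,  0.006 ,  1.0714, -0.0563]), 'qd': array([ 0.0005, -0.0004,  0.002 , -0.0022,  0.002 , -0.0004, -0.    ]), 'joint_efforts': array([  0.0016, -52.1645,  -0.0125, -24.4365,  -0.0568,   0.0141,
         0.0001]), 'eef_pos': array([ 0.6495, -0.0001,  0.2277]), 'tool_rot': array([ 1.    , -0.    , -0.0008,  0.0001]), 'wrist_force': array([ 0.3881,  0.6186, -0.7373]), 'ft_torque': array([ 0.0148, -0.0055, -0.0521]), 'width': 0.09178648207831032}
```

View pics/scene0.png

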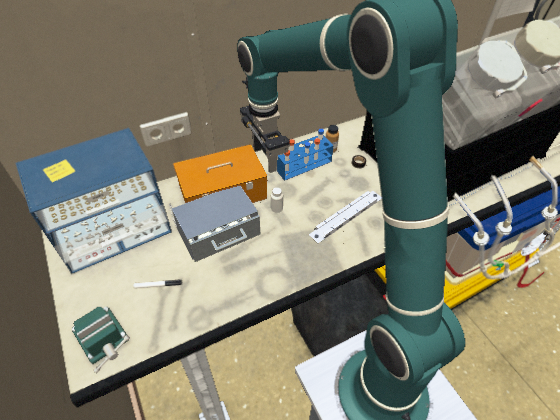

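View pics/side0.png

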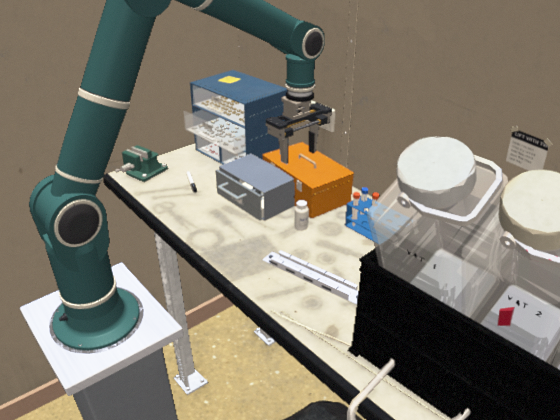

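```bash
cat > h.py <<'E'
from bench import ctrl
import cv2,numpy as np
from scipy.spatial.transform import Rotation as R
from scipy.optimize import least_squares
np.set_printoptions(precision=4,suppress=True)
def cam(n,s=None):
    c=ctrl.camera_info(n)
    if n!="wrist": return c["intrinsics"],c["distortion"],c["T"]
    T=np.eye(4);T[:3,:3]=R.from_quat(s["tool_rot"]).as_matrix();T[:3,3]=s["eef_pos"]
    return c["intrinsics"],c["distortion"],T@c["tool_from_camera"]
F=np.diag([1.,-1,-1])
def proj(P,C):
    K,D,T=C; p=(np.atleast_2d(P)-T[:3,3])@T[:3,:3]@F
    return cv2.projectPoints(p,np.zeros(3),np.zeros(3),K,D)[0][:,0]
def plane(uv,z,C):
    K,D,T=C; n=cv2.undistortPoints(np.array(uv,float).reshape(-1,1,2),K,D)[:,0]
    d=np.c_[n,np.ones(len(n))]@F@T[:3,:3].T
    return T[:3,3]+d*((z-T[2,3])/d[:,2])[:,None]
def pose(P,xyt): # local points with planar pose
    x,y,t=xyt; P=np.asarray(P,float); c,s=np.cos(t),np.sin(t)
    return np.c_[x+c*P[:,0]-s*P[:,1],y+s*P[:,0]+c*P[:,1],P[:,2]]
def snap(n,f):
    s=ctrl.sense(); im=ctrl.get_image(n)[:,:,::-1].copy(); cv2.imwrite(f,im); return im,s,cam(n,s)
E
python3 - <<'E'
import cv2,numpy as np
a=cv2.imread("pics/scene0.png");b=cv2.imread("pics/side0.png")
def t(i,x,y,w,h,s): 
    return cv2.resize(i[y:y+h,x:x+w],None,fx=s,fy=s,interpolation=cv2.INTER_CUBIC)
m=np.zeros((600,800,3),np.uint8)
m[:300,:400]=t(a,165,180,100,75,4);m[:300,400:]=t(a,300,180,100,75,4)
m[300:,:400]=t(b,210,145,100,75,4);m[300:,400:]=t(b,260,235,100,75,4)
cv2.imwrite("pics/m1.png",m)
E
```

```text
(no output)
```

View pics/m1.png

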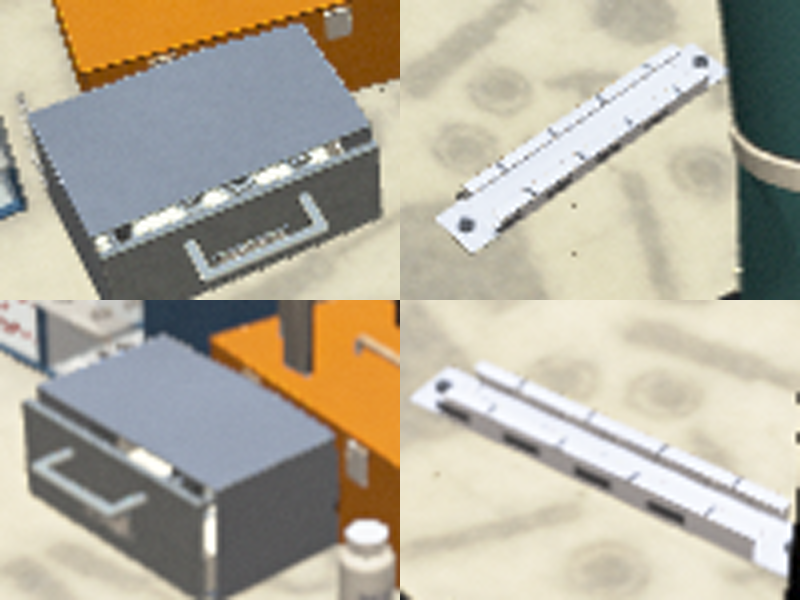

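```bash
cat > fit1.py <<'E'
from h import *
A,B=cam("scene"),cam("side")
def fit(L,ua,ub,x0):
    f=lambda v:np.r_[(proj(pose(L,v),A)-ua).ravel(),(proj(pose(L,v),B)-ub).ravel()]
    r=least_squares(f,x0,loss="soft_l1",x_scale=[.1,.1,.1]); print(r.x,"\n",f(r.x).reshape(-1,2).round(1).tolist()); return r.x
# cabinet
tl=lambda p,ox,oy:np.array(p,float)/4+[ox,oy]
L=[[.185,-.11,.1],[.185,.11,.1],[.055,.11,.1],[.055,-.11,.1]]
ua=tl([[300,28],[30,115],[95,240],[370,128]],165,180); ub=tl([[333,137],[165,35],[40,82],[213,193]],210,145)
p=plane(ua,.1,A)[:,:2];print(p, plane(ub,.1,B)[:,:2])
d=(p[0]+p[1]-p[2]-p[3])/2
c=fit(L,ua,ub,[*(p[2]+p[3])/2,np.arctan2(d[1],d[0])])
L=[[x,y,.021] for y in(-.01675,.01675) for x in(-.084,-.028,.028,.084)]
ua=tl([[130,190],[180,158],[230,120],[278,88],[100,163],[150,130],[203,97],[255,62]],300,180)
ub=tl([[92,107],[163,140],[235,175],[310,215],[120,85],[190,115],[263,150],[338,183]],260,235)
p=plane(ua,.021,A)[:,:2]; d=p[3]-p[0]
ch=fit(L,ua,ub,[*p.mean(0),np.arctan2(d[1],d[0])])
np.save("cab.npy",c);np.save("ch.npy",ch)
print("handle",pose([[.013,0,.07]],c),"bottle",plane([[277,208]],0,A),plane([[301,228]],0,B))
E
python3 fit1.py
```

```text
[[0.6865 0.0706]
 [0.6921 0.284 ]
 [0.5609 0.2786]
 [0.5693 0.0648]] [[0.6912 0.065 ]
 [0.698  0.2824]
 [0.5721 0.2816]
 [0.5707 0.0598]]
[0.5114 0.1706 0.0178] 
 [[0.5, -3.1], [-0.2, -0.5], [-1.4, -0.5], [1.1, -0.1], [2.0, -0.6], [-1.1, 0.2], [-2.0, 0.8], [-1.0, 0.0]]
[ 0.5063 -0.2226 -1.354 ] 
 [[-0.0, -0.3], [0.3, -1.0], [0.1, 0.1], [0.0, 0.1], [0.1, -0.1], [0.4, -0.3], [-0.6, -0.2], [-1.7, 0.7], [0.0, 0.6], [-0.4, 0.6], [-0.3, 0.4], [-0.3, -0.7], [0.6, -0.2], [0.3, 0.3], [-0.0, -0.1], [-0.2, 0.2]]
handle [[0.5244 0.1708 0.07  ]] bottle [[ 0.636  -0.0329  0.    ]] [[ 0.634  -0.0362  0.    ]]
```

{"fn": "send_rows", "kwargs": {
  "moves": [
    [0,0,0,-0.02,-0.03,0.005,0.09],
    [0,0,0,-0.04,-0.06,0.01,0.09],
    [0,0,0,-0.07,-0.09,0.015,0.09],
    [0,0,0,-0.1,-0.12,0.02,0.09],
    [0,0,0,-0.12,-0.15,0.025,0.09],
    [0,0,0,-0.126,-0.17,0.028,0.09],
    [0,0,0,-0.126,-0.17,0.028,0.09],
    [0,0,0,-0.126,-0.17,0.028,0.09],
    [0,0,0,-0.126,-0.17,0.028,0.09]
  ]
}}

```text
time: 0.9
eef_pos: [0.5246, 0.1689, 0.2006]
tool_rot: [1.0, -0.001, 0.0, 0.0]
wrist_force: [2.0, -0.1, -0.3]
width: 0.0897
```

Run:
```python
from h import *
im,s,C=snap("wrist","pics/w1.png"); print(s["eef_pos"],s["tool_rot"])
c=np.load("cab.npy")
for P in pose([[.013,-.045,.07],[.013,.045,.07],[.045,-.1,.094],[.045,.1,.094],[.055,-.11,.1],[.055,.11,.1]],c):
    u=proj(P,C)[0];print(P,u)
    if abs(u).max()<700: cv2.circle(im,tuple(int(k) for k in u),3,(0,0,255),1)
cv2.imwrite("pics/w1a.png",im)
```

```text
[0.5246 0.1689 0.2006] [ 1.     -0.0006  0.0002  0.0004]
[0.5252 0.1258 0.07  ] [276.3917 237.9634]
[0.5236 0.2158 0.07  ] [274.3928 143.6769]
[0.5581 0.0714 0.094 ] [311.4891 301.3624]
[0.5546 0.2714 0.094 ] [314.732   74.3931]
[0.5683 0.0616 0.1   ] [322.6887 314.1234]
[0.5644 0.2816 0.1   ] [329.4252  59.1269]
```

View pics/w1a.png

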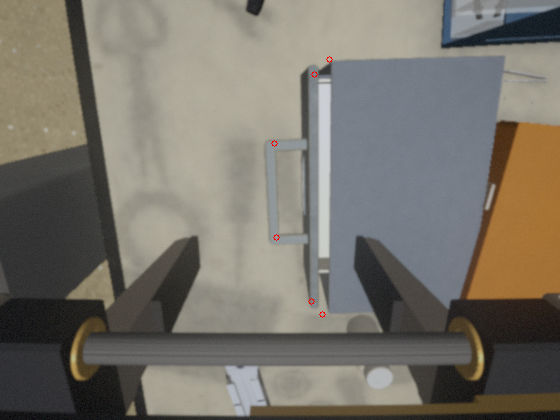

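{"fn": "send_rows", "kwargs": {
  "moves": [
    [0,0,0,-0.004,-0.001,0.01,0.022],
    [0,0,0,-0.004,-0.001,0.03,0.022],
    [0,0,0,-0.004,-0.001,0.05,0.022],
    [0,0,0,-0.004,-0.001,0.06,0.022],
    [0,0,0,-0.004,-0.001,0.07,0.022],
    [0,0,0,-0.004,-0.001,0.08,0.022],
    [0,0,0,-0.004,-0.001,0.09,0.022],
    [0,0,0,-0.004,-0.001,0.1,0.022],
    [0,0,0,-0.004,-0.001,0.11,0.022],
    [0,0,0,-0.004,-0.001,0.12,0.022],
    [0,0,0,-0.004,-0.001,0.134,0.022],
    [0,0,0,-0.004,-0.001,0.134,0.022]
  ],
  "squeeze": 20
}}

```text
time: 1.95
eef_pos: [0.5183, 0.1703, 0.0639]
tool_rot: [1.0, -0.0, -0.002, 0.001]
wrist_force: [-0.2, -0.6, -0.3]
width: 0.0218
```

{"fn": "send_rows", "kwargs": {
  "moves": [
    [0,0,0,0,0,0,0.0],
    [0,0,0,0,0,0,0.0],
    [0,0,0,0,0,0,0.0],
    [0,0,0,0,0,0,0.0],
    [0,0,0,0,0,0,0.0]
  ]
}}

```text
time: 2.37
eef_pos: [0.5204, 0.1711, 0.0669]
tool_rot: [1.0, 0.0, 0.001, -0.0]
wrist_force: [2.1, 0.7, -4.5]
width: 0.0094
```

{"fn": "send_rows", "kwargs": {
  "moves": [
    [0,0,0,-0.01,0,0,0.0],
    [0,0,0,-0.02,0,0,0.0],
    [0,0,0,-0.035,0,0,0.0],
    [0,0,0,-0.05,0,0,0.0],
    [0,0,0,-0.065,0,0,0.0],
    [0,0,0,-0.08,0,0,0.0],
    [0,0,0,-0.09,0,0,0.0],
    [0,0,0,-0.1,0,0,0.0],
    [0,0,0,-0.105,0,0,0.0],
    [0,0,0,-0.11,0,0,0.0],
    [0,0,0,-0.112,0,0,0.0],
    [0,0,0,-0.112,0,0,0.0]
  ]
}}

```text
time: 3.37
eef_pos: [0.4165, 0.1686, 0.0678]
tool_rot: [1.0, -0.002, 0.008, -0.001]
wrist_force: [23.9, -9.9, -21.3]
width: 0.0093
```

{"fn": "send_rows", "kwargs": {
  "moves": [
    [0,0,0,-0.001,0,0,0.0],
    [0,0,0,-0.002,0,0,0.0],
    [0,0,0,-0.002,0,0,0.0],
    [0,0,0,-0.002,0,0,0.0]
  ]
}}

```text
time: 3.7
eef_pos: [0.4164, 0.1689, 0.068]
tool_rot: [1.0, -0.003, 0.009, -0.001]
wrist_force: [30.0, -9.9, -24.5]
width: 0.0094
```

{"fn": "send_rows", "kwargs": {
  "moves": [
    [0,0,0,0.003,0,0,0.0],
    [0,0,0,0.003,0,0,0.022],
    [0,0,0,0.003,0,0,0.022],
    [0,0,0,0.003,0,0,0.022],
    [0,0,0,0.003,0,0,0.022],
    [0,0,0,0.003,0,-0.02,0.022],
    [0,0,0,0.003,0,-0.05,0.022],
    [0,0,0,0.003,0,-0.08,0.022],
    [0,0,0,0.02,0,-0.11,0.05],
    [0,0,0,0.05,0,-0.14,0.09],
    [0,0,0,0.09,0.0,-0.15,0.09],
    [0,0,0,0.09,0.0,-0.15,0.09]
  ]
}}

```text
time: 4.7
eef_pos: [0.5027, 0.1714, 0.2208]
tool_rot: [1.0, -0.002, 0.005, -0.002]
wrist_force: [0.2, -0.2, 0.5]
width: 0.0466
```

{"fn": "send_rows", "kwargs": {
  "moves": [
    [0,0,0,0,0,0,0.09],
    [0,0,0,0,0,0,0.09],
    [0,0,0,0,0,0,0.09]
  ]
}}

```text
time: 4.95
eef_pos: [0.4938, 0.1711, 0.2157]
tool_rot: [1.0, 0.001, -0.001, 0.0]
wrist_force: [0.3, 0.2, 0.2]
width: 0.0662
```

Run:
```python
from h import *
im,s,C=snap("wrist","pics/w2.png"); print(s["eef_pos"],s["tool_rot"])
i=im[20:300,130:410]
cv2.imwrite("pics/w2a.png",cv2.resize(i,None,fx=2.1,fy=2.1,interpolation=cv2.INTER_CUBIC))
```

```text
[0.4938 0.1711 0.2157] [ 1.      0.0006 -0.0014  0.0003]
```

View pics/w2a.png

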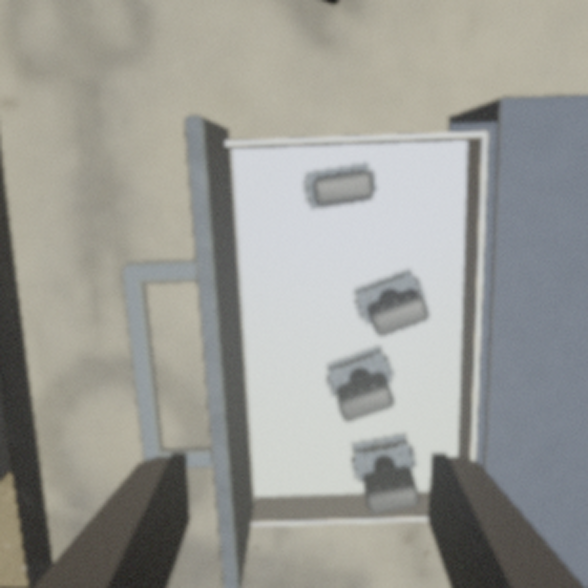

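```bash
cat > nuts.py <<'E'
from h import *
import sys
def find(im,C,roi):
    g=im.astype(int); x0,y0,x1,y1=roi
    m=((g[:,:,2]-g[:,:,0]>3)&(g.sum(2)>300)&(g.sum(2)<560)).astype(np.uint8)
    k=np.zeros_like(m);k[y0:y1,x0:x1]=1; m&=k
    m=cv2.morphologyEx(m,cv2.MORPH_OPEN,np.ones((3,3),np.uint8))
    n,l,st,ce=cv2.connectedComponentsWithStats(m); out=[]
    for i in range(1,n):
        if st[i,4]<60: continue
        cs,_=cv2.findContours((l==i).astype(np.uint8),0,2)
        box=cv2.boxPoints(cv2.minAreaRect(cs[0])); P=plane(box,.073,C)
        e=[P[1]-P[0],P[2]-P[1]]; e.sort(key=np.linalg.norm)
        t=np.arctan2(e[1][1],e[1][0]); t=(t+np.pi/2)%np.pi-np.pi/2
        out.append((*P.mean(0)[:2],t)); print("px",ce[i],"area",st[i,4],"xy",P.mean(0)[:2],"deg",np.degrees(t),"size mm",[1e3*np.linalg.norm(v) for v in e])
    return out,m
E
python3 - <<'E'
from nuts import *
im=cv2.imread("pics/w2.png");s=ctrl.sense();C=cam("wrist",s);print(s["time"],s["eef_pos"])
for p in [(344,187),(400,318),(366,404),(391,497),(300,400),(390,290)]:
    u=int(p[0]/2.1+130),int(p[1]/2.1+20);print(u,im[u[1],u[0]])
find(im,C,(245,85,355,270))
# drawer rim (z=.04) and interior
c=lambda *a:np.array(a)/2.1+[130,20]
print("rim L,R,back",plane([c(350,140),c(340,521),c(487,300)],.04,C))
print("handle",plane([c(138,270),c(150,455)],.07,C))
E
```

```text
5.0 [0.494  0.1711 0.2158]
(293, 109) [161 164 164]
(320, 171) [153 156 154]
(304, 212) [152 155 154]
(316, 256) [145 148 147]
(272, 210) [209 212 209]
(315, 158) [111 108 105]
px [351.9067 211.24  ] area 75 xy [0.5676 0.1512] deg -85.89646857171306 size mm [np.float64(4.860701521280475), np.float64(14.493291774499314)]
px [351.5484 228.1613] area 93 xy [0.5684 0.1328] deg -85.85347734528958 size mm [np.float64(5.924249828535547), np.float64(18.221630795247773)]
px [286.4297 261.67  ] area 903 xy [0.5098 0.0963] deg 0.07427855671896388 size mm [np.float64(17.187907335469426), np.float64(86.5686737973102)]
rim L,R,back [[0.5138 0.2673 0.04  ]
 [0.512  0.0705 0.04  ]
 [0.5828 0.1926 0.04  ]]
handle [[0.4191 0.2115 0.07  ]
 [0.4184 0.1225 0.07  ]]
```

```bash
sed -i 's/m=((g\[.*astype(np.uint8)/gr=g.mean(2);m=((gr>132)\&(gr<178)).astype(np.uint8)/; s/np.ones((3,3)/np.ones((5,5)/' nuts.py
python3 - <<'E'
from nuts import *
im=cv2.imread("pics/w2.png");s=ctrl.sense();C=cam("wrist",s)
o,m=find(im,C,(245,88,345,262))
np.save("nuts.npy",o)
E
```

```text
px [294.75   108.6287] area 272 xy [0.5104 0.2475] deg 6.21815482841755 size mm [np.float64(8.84682718989517), np.float64(24.305921099889495)]
px [312.6183 156.7303] area 241 xy [0.528  0.2042] deg 25.07037994335205 size mm [np.float64(10.166635907158607), np.float64(28.974229658123825)]
px [320.5839 170.7263] area 274 xy [0.5355 0.191 ] deg 18.999293080038143 size mm [np.float64(10.35625370453158), np.float64(25.195403629443078)]
px [308.9151 191.4623] area 106 xy [0.5255 0.1714] deg -88.02097704232015 size mm [np.float64(9.524173394313882), np.float64(9.933846453923204)]
px [290.6306 197.5135] area 111 xy [0.5083 0.1649] deg -88.95067611245453 size mm [np.float64(9.573226562697151), np.float64(11.055709661124567)]
px [304.3167 212.2167] area 240 xy [0.5213 0.1498] deg 19.588003560592984 size mm [np.float64(9.788940667737867), np.float64(25.165602339634084)]
px [321.4563 236.1456] area 103 xy [0.5389 0.1248] deg -87.3278142568607 size mm [np.float64(9.954406000500423), np.float64(10.856026062263684)]
px [302.2959 239.9184] area 98 xy [0.5205 0.1204] deg -88.33685202743673 size mm [np.float64(8.986773090470283), np.float64(10.934621949932541)]
px [317.1513 257.5546] area 119 xy [0.5358 0.101 ] deg 9.047650418960593 size mm [np.float64(7.234860807702833), np.float64(19.100759363413747)]
```

{"fn": "send_rows", "kwargs": {
  "moves": [
    [0,0,0.12,0.002,-0.01,0,0.05],
    [0,0,0.24,0.004,-0.02,0,0.05],
    [0,0,0.36,0.006,-0.03,0,0.04],
    [0,0,0.48,0.008,-0.04,0,0.03],
    [0,0,0.6,0.01,-0.05,0,0.024],
    [0,0,0.72,0.012,-0.06,0,0.024],
    [0,0,0.84,0.014,-0.07,0,0.024],
    [0,0,0.96,0.0165,-0.0765,0.02,0.024],
    [0,0,1.08,0.0165,-0.0765,0.04,0.024],
    [0,0,1.2,0.0165,-0.0765,0.06,0.024],
    [0,0,1.32,0.0165,-0.0765,0.08,0.024],
    [0,0,1.44,0.0165,-0.0765,0.09,0.024]
  ]
}}

```text
time: 6.0
eef_pos: [0.5098, 0.2469, 0.1238]
tool_rot: [0.75, -0.661, -0.001, 0.002]
wrist_force: [-1.1, 0.3, 0.0]
width: 0.0242
```

{"fn": "send_rows", "kwargs": {
  "moves": [
    [0,0,0.023,0,0,0.0,0.024],
    [0,0,0.023,0,0,0.0,0.024],
    [0,0,0.023,0,0,0.0,0.024],
    [0,0,0.023,0,0,0.0,0.024]
  ]
}}

```text
time: 6.33
eef_pos: [0.5129, 0.2479, 0.1276]
tool_rot: [0.745, -0.667, 0.0, -0.001]
wrist_force: [1.0, -0.0, -0.1]
width: 0.0238
```

```bash
cat > go.py <<'E'
# go.py x y z yawdeg [lift]: turn/shift in tool axes to get there
from h import *
import sys
def go(x,y,z,yaw,s=None):
    s=s or ctrl.sense(); M=R.from_quat(s["tool_rot"]); a=np.radians(yaw)
    G=R.from_matrix(np.array([[np.cos(a),np.sin(a),0],[np.sin(a),-np.cos(a),0],[0,0,-1]]))
    print("turn",(M.inv()*G).as_rotvec(),"shift",M.inv().apply(np.array([x,y,z])-s["eef_pos"]),"| at",s["eef_pos"],"yaw",np.degrees(np.arctan2(*M.as_matrix()[1::-1,0])),"q7",s["q"][6],"t",s["time"],"w",s["width"],"F",s["wrist_force"])
if __name__=="__main__": go(*map(float,sys.argv[1:]))
E
python3 go.py .5104 .2475 .059 -83.8
python3 - <<'E'
from h import *
im,s,C=snap("wrist","pics/w3.png")
E
```

```text
turn [-0.0014  0.0009  0.0018] shift [0.0002 0.0026 0.0686] | at [0.5129 0.2479 0.1276] yaw -83.69963162413313 q7 -1.8825777173445832 t 6.3333 w 0.02375377951325334 F [ 1.0263 -0.0495 -0.1136]
```

View pics/w3.png

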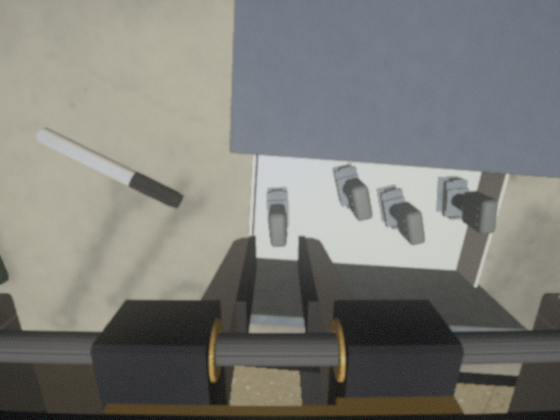

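{"fn": "send_rows", "kwargs": {
  "moves": [
    [0,0,0,0,0.0026,0.01,0.024],
    [0,0,0,0,0.0026,0.02,0.024],
    [0,0,0,0,0.0026,0.03,0.024],
    [0,0,0,0,0.0026,0.04,0.024],
    [0,0,0,0,0.0026,0.05,0.024],
    [0,0,0,0,0.0026,0.06,0.024],
    [0,0,0,0,0.0026,0.069,0.024],
    [0,0,0,0,0.0026,0.069,0.024],
    [0,0,0,0,0.0026,0.069,0.024]
  ],
  "squeeze": 30
}}

```text
time: 7.13
eef_pos: [0.5096, 0.2469, 0.0568]
tool_rot: [0.744, -0.668, -0.0, 0.001]
wrist_force: [0.0, -0.3, 0.5]
width: 0.024
```

{"fn": "send_rows", "kwargs": {
  "moves": [
    [0,0,0,0,0,0,0.0],
    [0,0,0,0,0,0,0.0],
    [0,0,0,0,0,0,0.0],
    [0,0,0,0,0,0,0.0],
    [0,0,0,0,0,0,0.0],
    [0,0,0,0,0,0,0.0]
  ]
}}

```text
time: 7.63
eef_pos: [0.5103, 0.2474, 0.0579]
tool_rot: [0.744, -0.668, 0.0, -0.001]
wrist_force: [0.5, -0.1, -0.5]
width: 0.012
```

```bash
python3 go.py .5104 .2475 .059 -83.8
```

```text
turn [-0.0011  0.0004 -0.0004] shift [-0.0001 -0.0001 -0.0011] | at [0.5103 0.2474 0.0579] yaw -83.82496839679564 q7 -1.866591328548838 t 7.6333 w 0.012030012544553648 F [ 0.4813 -0.0829 -0.5414]
```

{"fn": "send_rows", "kwargs": {
  "moves": [
    [0,0,0,0,0,-0.01,0.0],
    [0,0,0,0,0,-0.03,0.0],
    [0,0,0,0,0,-0.06,0.0],
    [0,0,0,0,0,-0.09,0.0],
    [0,0,0,0,0,-0.12,0.0],
    [0,0,0,0,0,-0.142,0.0],
    [0,0,0,0,0,-0.142,0.0],
    [0,0,0,0,0,-0.142,0.0]
  ]
}}

```text
time: 8.3
eef_pos: [0.5103, 0.2474, 0.2012]
tool_rot: [0.744, -0.668, 0.0, -0.001]
wrist_force: [-1.1, -0.5, -1.1]
width: 0.0116
```

```bash
python3 go.py .50 -.10 .2 -30;python3 go.py .5243 -.3046 .2 12.4
```

```text
turn [-0.0028  0.0001 -0.9395] shift [0.3443 0.0476 0.0006] | at [0.5103 0.2474 0.2012] yaw -83.8273517035892 q7 -1.9048231126978208 t 8.3 w 0.011589424920675056 F [-1.1148 -0.532  -1.113 ]
turn [-0.0029 -0.001  -1.6795] shift [0.5503 0.0454 0.0003] | at [0.5103 0.2474 0.2012] yaw -83.8273517035892 q7 -1.9048231126978208 t 8.3 w 0.011589424920675056 F [-1.1148 -0.532  -1.113 ]
```

{"fn": "send_rows", "kwargs": {
  "moves": [
    [0,0,-0.05,0.015,0.001,0,0.0],
    [0,0,-0.15,0.04,0.004,0,0.0],
    [0,0,-0.27,0.075,0.008,0,0.0],
    [0,0,-0.39,0.11,0.013,0,0.0],
    [0,0,-0.51,0.145,0.02,0,0.0],
    [0,0,-0.63,0.18,0.028,0,0.0],
    [0,0,-0.75,0.215,0.034,0,0.0],
    [0,0,-0.86,0.25,0.04,0,0.0],
    [0,0,-0.96,0.285,0.045,0,0.0],
    [0,0,-1.06,0.32,0.046,0,0.0],
    [0,0,-1.15,0.35,0.046,0,0.0],
    [0,0,-1.24,0.38,0.046,0,0.0]
  ]
}}

```text
time: 9.3
eef_pos: [0.5035, -0.1372, 0.1981]
tool_rot: [0.994, -0.11, -0.002, -0.0]
wrist_force: [0.3, 1.1, -0.4]
width: 0.0117
```

```bash
python3 go.py .5243 -.3046 .2 12.4
```

```text
turn [-0.0006  0.0033 -0.4359] shift [ 0.0568  0.1589 -0.0021] | at [ 0.5035 -0.1372  0.1981] yaw -12.575258268723962 q7 0.03344882805210798 t 9.3 w 0.011672445882244236 F [ 0.2751  1.119  -0.3689]
```

{"fn": "send_rows", "kwargs": {
  "moves": [
    [0,0,-0.1,0.012,0.03,0,0.0],
    [0,0,-0.2,0.024,0.06,0,0.0],
    [0,0,-0.3,0.036,0.09,0,0.0],
    [0,0,-0.38,0.046,0.12,0,0.0],
    [0,0,-0.43,0.054,0.145,0,0.0],
    [0,0,-0.436,0.057,0.158,0,0.0],
    [0,0,-0.436,0.057,0.158,0,0.0],
    [0,0,-0.436,0.057,0.158,0,0.0],
    [0,0,-0.436,0.057,0.158,0,0.0],
    [0,0,-0.436,0.057,0.158,0,0.0]
  ]
}}

```text
time: 10.13
eef_pos: [0.5258, -0.3, 0.199]
tool_rot: [0.994, 0.107, -0.0, -0.001]
wrist_force: [-0.1, -0.7, -1.7]
width: 0.012
```

Run:
```python
from h import *
im,s,C=snap("wrist","pics/w4.png"); print(s["eef_pos"],s["tool_rot"],s["time"])
ch=np.load("ch.npy")
i=cv2.resize(im[:330,140:480],None,fx=2.0,fy=1.8,interpolation=cv2.INTER_CUBIC)[:600]
for P in pose([[x,y,.021] for x in(-.084,-.028,.028,.084) for y in (-.022,-.0115,.0115,.022)],ch):
    u=(proj(P,C)[0]-[140,0])*[2,1.8];print(P,u)
    cv2.circle(i,(int(u[0]),int(u[1])),3,(0,0,255),1)
cv2.imwrite("pics/w4a.png",i)
```

```text
[ 0.5258 -0.3     0.199 ] [ 0.9942  0.1074 -0.0004 -0.0008] 10.1333
[ 0.4668 -0.1453  0.021 ] [218.3296  18.6199]
[ 0.477  -0.1431  0.021 ] [241.0774  18.5261]
[ 0.4995 -0.1381  0.021 ] [290.9281  18.4145]
[ 0.5098 -0.1359  0.021 ] [313.6843  18.4065]
[ 0.4788 -0.2     0.021 ] [221.1104 134.0877]
[ 0.4891 -0.1978  0.021 ] [242.7973 134.019 ]
[ 0.5115 -0.1928  0.021 ] [290.3209 133.9241]
[ 0.5218 -0.1905  0.021 ] [312.015 133.906]
[ 0.4909 -0.2547  0.021 ] [223.7543 239.5291]
[ 0.5011 -0.2524  0.021 ] [244.4284 239.4799]
[ 0.5236 -0.2475  0.021 ] [289.7312 239.3988]
[ 0.5338 -0.2452  0.021 ] [310.4117 239.3739]
[ 0.5029 -0.3094  0.021 ] [226.2465 335.6017]
[ 0.5132 -0.3071  0.021 ] [245.963  335.5677]
[ 0.5356 -0.3022  0.021 ] [289.1658 335.4981]
[ 0.5459 -0.2999  0.021 ] [308.8878 335.4685]
```

View pics/w4a.png

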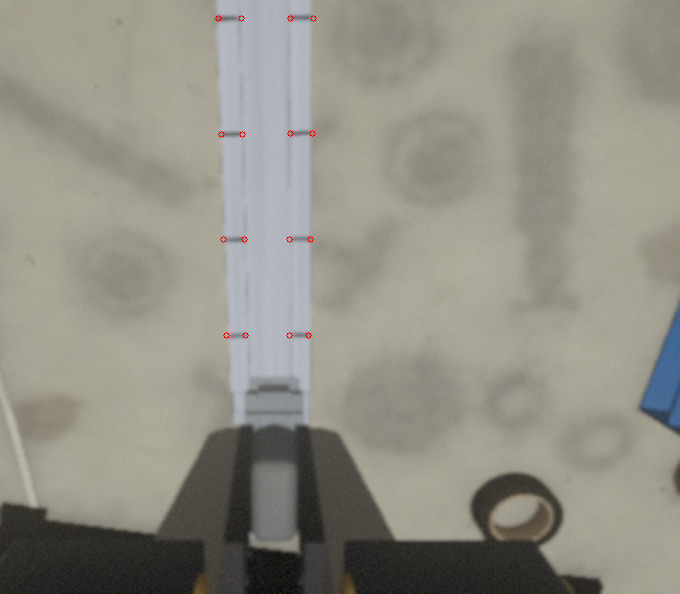

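```bash
cat > marks.py <<'E'
from h import *
print(pose([[x,0.0003,.021] for x in(-.084,-.028,.028,.084)],np.load("ch.npy")))
E
python3 marks.py; python3 go.py .5245 -.3045 .08 12.4
```

```text
[[ 0.4886 -0.1405  0.021 ]
 [ 0.5006 -0.1952  0.021 ]
 [ 0.5127 -0.2499  0.021 ]
 [ 0.5247 -0.3046  0.021 ]]
turn [-0.0011  0.0002 -0.0012] shift [-0.0023  0.004   0.1193] | at [ 0.5259 -0.3003  0.1993] yaw 12.33259515807162 q7 0.7351135857291005 t 10.1833 w 0.011356613538484434 F [ 0.618  -0.4622 -1.5398]
```

{"fn": "send_rows", "kwargs": {
  "moves": [
    [0,0,0,-0.0023,0.004,0.02,0.0],
    [0,0,0,-0.0023,0.004,0.05,0.0],
    [0,0,0,-0.0023,0.004,0.08,0.0],
    [0,0,0,-0.0023,0.004,0.1,0.0],
    [0,0,0,-0.0023,0.004,0.119,0.0],
    [0,0,0,-0.0023,0.004,0.119,0.0],
    [0,0,0,-0.0023,0.004,0.119,0.0],
    [0,0,0,-0.0023,0.004,0.119,0.0]
  ]
}}

```text
time: 10.85
eef_pos: [0.5253, -0.3065, 0.0818]
tool_rot: [0.994, 0.107, 0.001, 0.0]
wrist_force: [0.1, -0.1, -1.7]
width: 0.0117
```

```bash
python3 go.py .5247 -.3046 .0424 12.4
```

```text
turn [ 0.0011 -0.0015 -0.0027] shift [-0.0002 -0.002   0.0394] | at [ 0.5253 -0.3065  0.0818] yaw 12.248076774385451 q7 0.7639289321309192 t 10.85 w 0.01168900676597447 F [ 0.0847 -0.1289 -1.747 ]
```

{"fn": "send_rows", "kwargs": {
  "moves": [
    [0,0,0,0,-0.002,0.006,0.0],
    [0,0,0,0,-0.002,0.012,0.0],
    [0,0,0,0,-0.002,0.018,0.0],
    [0,0,0,0,-0.002,0.024,0.0],
    [0,0,0,0,-0.002,0.028,0.0],
    [0,0,0,0,-0.002,0.028,0.0],
    [0,0,0,0,-0.002,0.028,0.0]
  ]
}}

```text
time: 11.43
eef_pos: [0.5237, -0.3047, 0.0522]
tool_rot: [0.994, 0.106, -0.0, -0.0]
wrist_force: [-0.8, -0.5, -1.8]
width: 0.0117
```

```bash
python3 go.py .5247 -.3046 .0424 12.4
```

```text
turn [-0.0004  0.0006 -0.0035] shift [0.001  0.0002 0.0098] | at [ 0.5237 -0.3047  0.0522] yaw 12.197815138810437 q7 0.7665301730971334 t 11.4333 w 0.011726565548564619 F [-0.7622 -0.5231 -1.7882]
```

{"fn": "send_rows", "kwargs": {
  "moves": [
    [0,0,0,0.0005,0,0.003,0.0],
    [0,0,0,0.0005,0,0.006,0.0],
    [0,0,0,0.0005,0,0.008,0.0],
    [0,0,0,0.0005,0,0.01,0.0],
    [0,0,0,0.0005,0,0.01,0.0],
    [0,0,0,0.0005,0,0.01,0.0]
  ]
}}

```text
time: 11.93
eef_pos: [0.5247, -0.305, 0.0433]
tool_rot: [0.994, 0.106, 0.0, 0.0]
wrist_force: [-2.2, 0.4, 6.6]
width: 0.0118
```

```bash
python3 go.py .5247 -.3046 .0424 12.4
```

```text
turn [ 0.0007 -0.0007 -0.0037] shift [ 0.0001 -0.0004  0.0009] | at [ 0.5247 -0.305   0.0433] yaw 12.189893864448573 q7 0.7677518016418369 t 11.9333 w 0.011781089007587816 F [-2.2309  0.3976  6.5957]
```

{"fn": "send_rows", "kwargs": {
  "moves": [
    [0,0,0,0,0,0.0008,0.0],
    [0,0,0,0,0,0.0008,0.0],
    [0,0,0.1,0,0,0.0008,0.0],
    [0,0,0.2,0,0,0.0008,0.0],
    [0,0,0.3,0,0,0.0008,0.0]
  ]
}}

```text
time: 12.35
eef_pos: [0.5255, -0.3052, 0.043]
tool_rot: [0.999, -0.046, 0.001, 0.0]
wrist_force: [0.6, -1.1, 6.1]
width: 0.0119
```

```bash
python3 go.py .5247 -.3046 .0424 -77.6; python3 -c "
from h import *;print(ctrl.sense()['ft_torque'])"
```

```text
turn [-0.001  -0.003   1.2624] shift [-0.0009 -0.0005  0.0006] | at [ 0.5255 -0.3052  0.043 ] yaw -5.270364050116479 q7 0.5250526288324425 t 12.35 w 0.01186674435481218 F [ 0.6178 -1.066   6.1054]
[0.0382 0.0756 0.0112]
```

Turning freely (no torque). Finish the quarter turn.

{"fn": "send_rows", "kwargs": {
  "moves": [
    [0,0,0.11,-0.0005,0,0.0003,0.0],
    [0,0,0.22,-0.0005,0,0.0003,0.0],
    [0,0,0.33,-0.0005,0,0.0003,0.0],
    [0,0,0.44,-0.0005,0,0.0003,0.0],
    [0,0,0.55,-0.0005,0,0.0003,0.0],
    [0,0,0.66,-0.0005,0,0.0003,0.0],
    [0,0,0.77,-0.0005,0,0.0003,0.0],
    [0,0,0.88,-0.0005,0,0.0003,0.0],
    [0,0,0.99,-0.0005,0,0.0003,0.0],
    [0,0,1.1,-0.0005,0,0.0003,0.0],
    [0,0,1.2,-0.0005,0,0.0003,0.0],
    [0,0,1.263,-0.0005,0,0.0003,0.0]
  ]
}}

```text
time: 13.35
eef_pos: [0.5253, -0.3058, 0.0428]
tool_rot: [0.779, -0.627, 0.002, 0.0]
wrist_force: [-0.3, -1.3, 5.3]
width: 0.0116
```

{"fn": "send_rows", "kwargs": {
  "moves": [
    [0,0,0,0,0,0,0.0],
    [0,0,0,0,0,0,0.0],
    [0,0,0,0,0,0,0.0]
  ]
}}

```text
time: 13.6
eef_pos: [0.5253, -0.3058, 0.0427]
tool_rot: [0.781, -0.625, 0.002, -0.0]
wrist_force: [-0.5, -0.8, 6.7]
width: 0.012
```

```bash
python3 go.py .5247 -.3046 .047 -77.6; python3 -c "
from h import *;print(ctrl.sense()['ft_torque'])"
```

```text
turn [-0.0025 -0.003   0.0042] shift [-0.0013  0.0003 -0.0043] | at [ 0.5253 -0.3058  0.0427] yaw -77.35961115396962 q7 -0.47725604374495684 t 13.6 w 0.012033065222810124 F [-0.5154 -0.8475  6.7233]
[-0.1404  0.0836 -0.0165]
```

Rise to where the lips catch, then open and lift.

{"fn": "send_rows", "kwargs": {
  "moves": [
    [0,0,0,-0.001,0,-0.001,0.0],
    [0,0,0,-0.001,0,-0.002,0.0],
    [0,0,0,-0.001,0,-0.003,0.0],
    [0,0,0,-0.001,0,-0.004,0.0],
    [0,0,0,-0.001,0,-0.0045,0.0],
    [0,0,0,-0.001,0,-0.0045,0.0]
  ]
}}

```text
time: 14.1
eef_pos: [0.5243, -0.304, 0.0464]
tool_rot: [0.781, -0.625, 0.001, -0.0]
wrist_force: [1.1, -1.7, 4.0]
width: 0.0118
```

{"fn": "send_rows", "kwargs": {
  "moves": [
    [0,0,0,0,0,0,0.03],
    [0,0,0,0,0,0,0.03],
    [0,0,0,0,0,0,0.03],
    [0,0,0,0,0,0,0.03],
    [0,0,0,0,0,-0.02,0.03],
    [0,0,0,0,0,-0.05,0.03],
    [0,0,0,0,0,-0.09,0.03],
    [0,0,0,0,0,-0.13,0.03],
    [0,0,0,0,0,-0.15,0.03],
    [0,0,0,0,0,-0.15,0.03]
  ]
}}

```text
time: 14.93
eef_pos: [0.5258, -0.305, 0.2009]
tool_rot: [0.781, -0.625, 0.004, -0.001]
wrist_force: [-0.2, -1.1, 0.5]
width: 0.0303
```

```bash
python3 go.py .5358 .105 .2 -82
```

```text
turn [-0.0071 -0.0041  0.0811] shift [-0.3978 -0.0995 -0.0001] | at [ 0.5258 -0.305   0.2009] yaw -77.35690628643863 q7 -0.5931076437172483 t 14.9333 w 0.03027839201001342 F [-0.22   -1.0866  0.5456]
```

```bash
python3 go.py .475 .15 .215 -77.4
```

```text
turn [-0.0069 -0.0044  0.0008] shift [-0.455  -0.0501 -0.0157] | at [ 0.5258 -0.305   0.2009] yaw -77.35690628643863 q7 -0.5931076437172483 t 14.9333 w 0.03027839201001342 F [-0.22   -1.0866  0.5456]
```

{"fn": "send_rows", "kwargs": {
  "moves": [
    [0,0,0,-0.02,0,-0.005,0.03],
    [-0.007,-0.004,0,-0.055,-0.002,-0.01,0.03],
    [-0.007,-0.004,0,-0.095,-0.005,-0.015,0.03],
    [-0.007,-0.004,0,-0.135,-0.01,-0.015,0.03],
    [-0.007,-0.004,0,-0.175,-0.015,-0.015,0.03],
    [-0.007,-0.004,0,-0.215,-0.02,-0.015,0.03],
    [-0.007,-0.004,0,-0.255,-0.025,-0.015,0.03],
    [-0.007,-0.004,0,-0.295,-0.03,-0.015,0.03],
    [-0.007,-0.004,0,-0.335,-0.035,-0.015,0.03],
    [-0.007,-0.004,0,-0.375,-0.04,-0.015,0.03],
    [-0.007,-0.004,0,-0.415,-0.045,-0.015,0.03],
    [-0.007,-0.004,0,-0.44,-0.05,-0.015,0.03]
  ]
}}

```text
time: 15.93
eef_pos: [0.4738, 0.141, 0.2097]
tool_rot: [0.782, -0.623, -0.005, 0.002]
wrist_force: [0.8, 0.4, -0.0]
width: 0.03
```

{"fn": "send_rows", "kwargs": {
  "moves": [
    [0,0,0,-0.015,0,0,0.024],
    [0,0,0,-0.015,0,0,0.024],
    [0,0,0,-0.015,0,0,0.024],
    [0,0,0,-0.015,0,0,0.024]
  ]
}}

```text
time: 16.27
eef_pos: [0.4725, 0.1499, 0.2104]
tool_rot: [0.78, -0.625, -0.004, 0.002]
wrist_force: [0.4, -0.8, -0.1]
width: 0.0238
```

Run:
```python
from nuts import *
from go import go
im,s,C=snap("wrist","pics/w5.png")
cor=proj(pose([[-.05,-.09,.05],[-.05,.09,.05],[.053,.09,.05],[.053,-.09,.05]],np.load("cab.npy")),C);print(cor)
a=np.clip(cor.min(0),0,560).astype(int);b=np.clip(cor.max(0),0,[560,300]).astype(int)
find(im,C,(*a,*b)); go(.5358,.105,.2,-82,s)
i=im[60:330,120:480]; cv2.imwrite("pics/w5a.png",cv2.resize(i,None,fx=2.2,fy=2.2,interpolation=cv2.INTER_CUBIC))
```

```text
[[341.3274 209.3408]
 [167.3342 175.2223]
 [178.9953  67.3202]
 [369.4663 108.0515]]
px [246.1881 115.4191] area 303 xy [0.535  0.1913] deg 19.66911648323922 size mm [np.float64(9.849247994711806), np.float64(24.20133437007149)]
px [336.0144 120.6331] area 139 xy [0.5475 0.1123] deg -77.27406348380826 size mm [np.float64(10.372831088599863), np.float64(14.055416592936764)]
px [286.5263 121.9474] area 95 xy [0.5378 0.1557] deg -77.41346109804107 size mm [np.float64(5.174755279633198), np.float64(13.188735809988117)]
px [346.3679 138.3679] area 212 xy [0.5349 0.0999] deg 12.315446951357025 size mm [np.float64(7.49499153494531), np.float64(23.284186792469086)]
px [289.239  141.8247] area 251 xy [0.521  0.1494] deg 18.653107207247263 size mm [np.float64(8.502287642331742), np.float64(23.70143483968435)]
px [330.7732 140.0309] area 97 xy [0.5315 0.1134] deg 15.499856676632824 size mm [np.float64(5.342591809103204), np.float64(13.353183108654001)]
px [362.4803 189.5079] area 508 xy [0.4965 0.0751] deg 17.38989753585368 size mm [np.float64(13.761995532611376), np.float64(44.672715470174474)]
px [183.1132 204.1069] area 318 xy [0.4435 0.2328] deg -77.38759315342398 size mm [np.float64(10.053239756229923), np.float64(35.34033526657429)]
turn [0.0085 0.0028 0.0797] shift [ 0.0576 -0.0521  0.0098] | at [0.4725 0.1499 0.2104] yaw -77.43661078505532 q7 -1.5765838672406833 t 16.2667 w 0.023768325056850764 F [ 0.3877 -0.8263 -0.1042]
```

View pics/w5a.png

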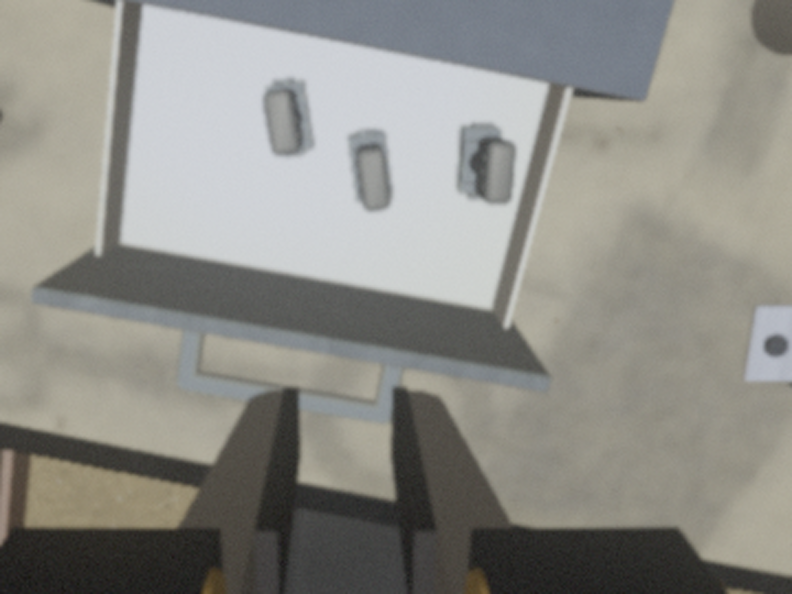

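```bash
python3 go.py .535 .1 .12 -80
```

```text
turn [0.008  0.0031 0.0438] shift [ 0.0622 -0.0507  0.09  ] | at [0.4728 0.1496 0.2106] yaw -77.48990206188748 q7 -1.5767639092472994 t 16.3167 w 0.024202393884285873 F [ 0.5201 -0.056   0.876 ]
```

{"fn": "send_rows", "kwargs": {
  "moves": [
    [0,0,0.02,0.02,-0.016,0,0.024],
    [0.008,0.003,0.04,0.04,-0.032,0.01,0.024],
    [0.008,0.003,0.044,0.062,-0.051,0.03,0.024],
    [0.008,0.003,0.044,0.062,-0.051,0.06,0.024],
    [0.008,0.003,0.044,0.062,-0.051,0.08,0.024],
    [0.008,0.003,0.044,0.062,-0.051,0.09,0.024],
    [0.008,0.003,0.044,0.062,-0.051,0.09,0.024],
    [0.008,0.003,0.044,0.062,-0.051,0.09,0.024]
  ]
}}

```text
time: 16.98
eef_pos: [0.5356, 0.1014, 0.1207]
tool_rot: [0.766, -0.642, 0.0, -0.0]
wrist_force: [0.2, 0.1, 0.3]
width: 0.0239
```

```bash
python3 go.py .535 .1 .058 -80
```

```text
turn [-0.0007  0.0005  0.0009] shift [0.0013 0.0009 0.0627] | at [0.5356 0.1014 0.1207] yaw -79.94754550256778 q7 -1.374884779633696 t 16.9833 w 0.023903406789677492 F [0.2052 0.0623 0.2779]
```

{"fn": "send_rows", "kwargs": {
  "moves": [
    [0,0,0,0.001,0.0005,0.01,0.024],
    [0,0,0,0.001,0.0005,0.02,0.024],
    [0,0,0,0.001,0.0005,0.03,0.024],
    [0,0,0,0.001,0.0005,0.04,0.024],
    [0,0,0,0.001,0.0005,0.05,0.024],
    [0,0,0,0.001,0.0005,0.058,0.024],
    [0,0,0,0.001,0.0005,0.063,0.024],
    [0,0,0,0.001,0.0005,0.063,0.024],
    [0,0,0,0.001,0.0005,0.063,0.024]
  ]
}}

```text
time: 17.73
eef_pos: [0.5351, 0.1011, 0.0571]
tool_rot: [0.767, -0.642, -0.0, -0.0]
wrist_force: [-0.2, 0.6, 0.0]
width: 0.024
```

{"fn": "send_rows", "kwargs": {
  "moves": [
    [0,0,0,0,0,0,0.0],
    [0,0,0,0,0,0,0.0],
    [0,0,0,0,0,0,0.0],
    [0,0,0,0,0,0,0.0],
    [0,0,0,0,0,0,0.0]
  ]
}}

```text
time: 18.15
eef_pos: [0.5356, 0.1012, 0.0578]
tool_rot: [0.767, -0.642, 0.0, -0.001]
wrist_force: [0.6, -0.4, -0.4]
width: 0.0117
```

{"fn": "send_rows", "kwargs": {
  "moves": [
    [0,0,0,0,0,0,0.0],
    [0,0,0,0,0,-0.02,0.0],
    [0,0,0,0,0,-0.05,0.0],
    [0,0,0,0,0,-0.08,0.0],
    [0,0,0,0,0,-0.11,0.0],
    [0,0,0,0,0,-0.14,0.0],
    [0,0,0,0,0,-0.14,0.0],
    [0,0,0,0,0,-0.14,0.0]
  ]
}}

```text
time: 18.82
eef_pos: [0.5357, 0.1015, 0.1989]
tool_rot: [0.767, -0.642, 0.0, -0.002]
wrist_force: [0.3, -0.0, -2.0]
width: 0.0116
```

```bash
python3 go.py .5127 -.2499 .2 12.4
```

```text
turn [-0.0048 -0.0016 -1.6101] shift [ 0.3419  0.0846 -0.0022] | at [0.5357 0.1015 0.1989] yaw -79.85291511940369 q7 -1.4366368565241003 t 18.8167 w 0.011565558867159355 F [ 0.3017 -0.0373 -2.017 ]
```

{"fn": "send_rows", "kwargs": {
  "moves": [
    [0,0,-0.06,0.015,0.003,0,0.0],
    [0,0,-0.16,0.035,0.008,0,0.0],
    [0,0,-0.28,0.06,0.014,0,0.0],
    [0,0,-0.4,0.09,0.022,0,0.0],
    [0,0,-0.52,0.12,0.03,0,0.0],
    [0,0,-0.64,0.15,0.038,0,0.0],
    [0,0,-0.76,0.18,0.046,0,0.0],
    [0,0,-0.88,0.21,0.054,0,0.0],
    [0,0,-1.0,0.24,0.062,0,0.0],
    [0,0,-1.12,0.27,0.07,0,0.0],
    [0,0,-1.24,0.3,0.076,0,0.0],
    [0,0,-1.36,0.32,0.08,0,0.0]
  ]
}}

```text
time: 19.82
eef_pos: [0.5107, -0.2308, 0.1952]
tool_rot: [1.0, -0.015, -0.001, -0.0]
wrist_force: [0.3, 0.3, -1.6]
width: 0.0116
```

```bash
python3 go.py .5127 -.2499 .1 12.4
```

```text
turn [-0.0012  0.0025 -0.2474] shift [0.0029 0.0191 0.0952] | at [ 0.5107 -0.2308  0.1952] yaw -1.773813520241422 q7 0.48454266918538136 t 19.8167 w 0.011645134519823658 F [ 0.3368  0.2536 -1.6223]
```

{"fn": "send_rows", "kwargs": {
  "moves": [
    [0,0,-0.1,0.001,0.01,0.0,0.0],
    [0,0,-0.2,0.003,0.019,0.01,0.0],
    [0,0,-0.247,0.003,0.019,0.03,0.0],
    [0,0,-0.247,0.003,0.019,0.055,0.0],
    [0,0,-0.247,0.003,0.019,0.08,0.0],
    [0,0,-0.247,0.003,0.019,0.095,0.0],
    [0,0,-0.247,0.003,0.019,0.1,0.0],
    [0,0,-0.247,0.003,0.019,0.1,0.0],
    [0,0,-0.247,0.003,0.019,0.1,0.0],
    [0,0,-0.247,0.003,0.019,0.1,0.0]
  ]
}}

```text
time: 20.65
eef_pos: [0.5155, -0.2472, 0.0978]
tool_rot: [0.994, 0.106, 0.001, -0.0]
wrist_force: [0.5, -0.3, -1.6]
width: 0.0119
```

```bash
python3 go.py .5127 -.2499 .0522 12.4;  python3 -c "
from h import *
im,s,C=snap('wrist','pics/w6.png')"
```

```text
turn [-0.0002 -0.0019 -0.0035] shift [-0.0034  0.002   0.0456] | at [ 0.5155 -0.2472  0.0978] yaw 12.198926419033883 q7 0.7878069998714835 t 20.65 w 0.011859494826854784 F [ 0.4757 -0.3458 -1.6314]
```

{"fn": "send_rows", "kwargs": {
  "moves": [
    [0,0,0,-0.003,0.002,0.01,0.0],
    [0,0,0,-0.003,0.002,0.02,0.0],
    [0,0,0,-0.003,0.002,0.022,0.0],
    [0,0,0,-0.003,0.002,0.022,0.0],
    [0,0,0,-0.003,0.002,0.022,0.0]
  ]
}}

```text
time: 21.12
eef_pos: [0.5123, -0.2495, 0.0747]
tool_rot: [0.994, 0.106, 0.0, -0.001]
wrist_force: [-0.3, 0.4, -0.9]
width: 0.0118
```

```bash
python3 go.py .5127 -.2499 .0522 12.4
```

```text
turn [-0.0012 -0.0004 -0.0036] shift [0.0003 0.0005 0.0225] | at [ 0.5123 -0.2495  0.0747] yaw 12.193450981663817 q7 0.8057740961094799 t 21.1167 w 0.011772420444094399 F [-0.2881  0.4309 -0.9413]
```

{"fn": "send_rows", "kwargs": {
  "moves": [
    [0,0,0,0,0,0.006,0.0],
    [0,0,0,0,0,0.012,0.0],
    [0,0,0,0,0,0.018,0.0],
    [0,0,0,0,0,0.022,0.0],
    [0,0,0,0,0,0.025,0.0],
    [0,0,0,0,0,0.028,0.0],
    [0,0,0,0,0,0.031,0.0],
    [0,0,0,0,0,0.0325,0.0],
    [0,0,0,0,0,0.0325,0.0],
    [0,0,0,0,0,0.0325,0.0]
  ]
}}

```text
time: 21.95
eef_pos: [0.5122, -0.2493, 0.0429]
tool_rot: [0.994, 0.106, 0.0, -0.001]
wrist_force: [-2.6, 1.9, 6.5]
width: 0.0121
```

```bash
python3 go.py .5127 -.2499 .0427 -77.6
```

```text
turn [-0.0016  0.0009  1.5673] shift [0.0003 0.0006 0.0002] | at [ 0.5122 -0.2493  0.0429] yaw 12.199047843986122 q7 0.8230454978963175 t 21.95 w 0.012094131363539803 F [-2.6034  1.8983  6.521 ]
```

{"fn": "send_rows", "kwargs": {
  "moves": [
    [0,0,0.12,0,0,0.0003,0.0],
    [0,0,0.24,0,0,0.0003,0.0],
    [0,0,0.36,0,0,0.0003,0.0],
    [0,0,0.48,0,0,0.0003,0.0],
    [0,0,0.6,0,0,0.0003,0.0],
    [0,0,0.72,0,0,0.0003,0.0],
    [0,0,0.84,0,0,0.0003,0.0],
    [0,0,0.96,0,0,0.0003,0.0],
    [0,0,1.08,0,0,0.0003,0.0],
    [0,0,1.2,0,0,0.0003,0.0],
    [0,0,1.32,0,0,0.0003,0.0],
    [0,0,1.44,0,0,0.0003,0.0]
  ]
}}

```text
time: 22.95
eef_pos: [0.5141, -0.2509, 0.0435]
tool_rot: [0.816, -0.578, 0.002, -0.001]
wrist_force: [0.0, -1.6, 6.4]
width: 0.0119
```

{"fn": "send_rows", "kwargs": {
  "moves": [
    [0,0,0.12,0,0,0,0.0],
    [0,0,0.13,0,0,0,0.0],
    [0,0,0.13,0,0,0,0.0],
    [0,0,0.13,0,0,0,0.0],
    [0,0,0.13,0,0,0,0.0]
  ]
}}

```text
time: 23.37
eef_pos: [0.514, -0.2509, 0.0434]
tool_rot: [0.778, -0.628, 0.002, -0.001]
wrist_force: [-0.6, -0.7, 6.0]
width: 0.0119
```

```bash
python3 go.py .5127 -.2499 .047 -77.6
```

```text
turn [-0.0036 -0.0023 -0.0027] shift [-0.0012  0.0011 -0.0036] | at [ 0.514  -0.2509  0.0434] yaw -77.75756162875562 q7 -0.42009255738530726 t 23.3667 w 0.01189674071526276 F [-0.6259 -0.7076  5.9758]
```

{"fn": "send_rows", "kwargs": {
  "moves": [
    [0,0,0,-0.001,0.001,-0.001,0.0],
    [0,0,0,-0.001,0.001,-0.002,0.0],
    [0,0,0,-0.001,0.001,-0.003,0.0],
    [0,0,0,-0.001,0.001,-0.004,0.0],
    [0,0,0,-0.001,0.001,-0.004,0.0]
  ]
}}

```text
time: 23.78
eef_pos: [0.5121, -0.2491, 0.0468]
tool_rot: [0.779, -0.628, 0.001, -0.001]
wrist_force: [3.4, -0.9, 2.3]
width: 0.0119
```

{"fn": "send_rows", "kwargs": {
  "moves": [
    [0,0,0,0,0,0,0.03],
    [0,0,0,0,0,0,0.03],
    [0,0,0,0,0,0,0.03],
    [0,0,0,0,0,0,0.03],
    [0,0,0,0,0,-0.02,0.03],
    [0,0,0,0,0,-0.05,0.03],
    [0,0,0,0,0,-0.09,0.03],
    [0,0,0,0,0,-0.13,0.03],
    [0,0,0,0,0,-0.15,0.03],
    [0,0,0,0,0,-0.15,0.03]
  ]
}}

```text
time: 24.62
eef_pos: [0.5133, -0.2502, 0.2007]
tool_rot: [0.778, -0.628, 0.003, -0.002]
wrist_force: [-0.2, -0.1, -0.5]
width: 0.0298
```

```bash
python3 go.py .44 .15 .215 -71
```

```text
turn [-0.0075 -0.0029 -0.118 ] shift [-0.4066 -0.0134 -0.0152] | at [ 0.5133 -0.2502  0.2007] yaw -77.76210191378719 q7 -0.5805616069171077 t 24.6167 w 0.029800856326779698 F [-0.1838 -0.0933 -0.549 ]
```

{"fn": "send_rows", "kwargs": {
  "moves": [
    [0,0,0,-0.02,-0.002,-0.005,0.03],
    [-0.007,-0.003,0,-0.05,-0.006,-0.01,0.03],
    [-0.007,-0.003,-0.02,-0.085,-0.01,-0.015,0.03],
    [-0.007,-0.003,-0.04,-0.12,-0.014,-0.015,0.03],
    [-0.007,-0.003,-0.06,-0.155,-0.018,-0.015,0.03],
    [-0.007,-0.003,-0.08,-0.19,-0.022,-0.015,0.03],
    [-0.007,-0.003,-0.1,-0.225,-0.026,-0.015,0.03],
    [-0.007,-0.003,-0.118,-0.26,-0.03,-0.015,0.03],
    [-0.007,-0.003,-0.118,-0.3,-0.035,-0.015,0.03],
    [-0.007,-0.003,-0.118,-0.34,-0.04,-0.015,0.03],
    [-0.007,-0.003,-0.118,-0.375,-0.045,-0.015,0.024],
    [-0.007,-0.003,-0.118,-0.399,-0.048,-0.015,0.024]
  ]
}}

```text
time: 25.62
eef_pos: [0.4717, 0.155, 0.2104]
tool_rot: [0.815, -0.579, -0.004, 0.002]
wrist_force: [-0.4, -0.7, 0.8]
width: 0.0241
```

{"fn": "send_rows", "kwargs": {
  "moves": [
    [0,0,0,0,0,0,0.024],
    [0,0,0,0,0,0,0.024],
    [0,0,0,0,0,0,0.024],
    [0,0,0,0,0,0,0.024]
  ]
}}

```text
time: 25.95
eef_pos: [0.4733, 0.1496, 0.2112]
tool_rot: [0.813, -0.582, -0.003, 0.002]
wrist_force: [-0.6, 0.5, 0.2]
width: 0.0235
```

Run:
```python
from nuts import *
from go import go
im,s,C=snap("wrist","pics/w7.png")
find(im,C,(200,70,400,190)); go(.521,.1495,.12,-71,s)
```

```text
px [254.387  113.5616] area 292 xy [0.5354 0.1915] deg 18.00828292271868 size mm [np.float64(9.567026378731352), np.float64(21.336141089928617)]
px [384.2576 159.469 ] area 2019 xy [0.5379 0.0727] deg 25.169645688170338 size mm [np.float64(34.5892006834161), np.float64(65.5140651927025)]
px [291.6697 124.4128] area 109 xy [0.5372 0.1572] deg -71.09431895027483 size mm [np.float64(6.081917396336838), np.float64(14.137260138115384)]
px [294.0172 144.5536] area 233 xy [0.5211 0.1495] deg 19.94517006220546 size mm [np.float64(7.136550728912202), np.float64(22.485891677917444)]
turn [ 0.0068  0.0036 -0.0023] shift [ 0.0158 -0.0457  0.0909] | at [0.4733 0.1496 0.2112] yaw -71.13403556578099 q7 -1.3620437996371153 t 25.95 w 0.023525981409698138 F [-0.5575  0.4796  0.2038]
```

{"fn": "send_rows", "kwargs": {
  "moves": [
    [0,0,0,0.008,-0.02,0,0.022],
    [0.007,0.0035,0,0.016,-0.04,0.02,0.022],
    [0.007,0.0035,0,0.016,-0.0457,0.05,0.022],
    [0.007,0.0035,0,0.016,-0.0457,0.075,0.022],
    [0.007,0.0035,0,0.016,-0.0457,0.091,0.022],
    [0.007,0.0035,0,0.016,-0.0457,0.091,0.022],
    [0.007,0.0035,0,0.016,-0.0457,0.091,0.022],
    [0.007,0.0035,0,0.016,-0.0457,0.091,0.022]
  ]
}}

```text
time: 26.67
eef_pos: [0.5222, 0.1504, 0.1214]
tool_rot: [0.814, -0.581, 0.001, -0.001]
wrist_force: [-0.4, -0.1, 0.0]
width: 0.022
```

```bash
python3 go.py .5211 .1496 .058 -70.7
```

```text
turn [-0.0028  0.0004 -0.0065] shift [0.0004 0.0015 0.0634] | at [0.5222 0.1504 0.1214] yaw -71.07421211228683 q7 -1.1837881809700381 t 26.6667 w 0.021959285919804797 F [-0.397  -0.1194  0.0048]
```

{"fn": "send_rows", "kwargs": {
  "moves": [
    [0,0,-0.006,0.0005,0.001,0.01,0.022],
    [0,0,-0.006,0.0005,0.001,0.02,0.022],
    [0,0,-0.006,0.0005,0.001,0.03,0.022],
    [0,0,-0.006,0.0005,0.001,0.04,0.022],
    [0,0,-0.006,0.0005,0.001,0.05,0.022],
    [0,0,-0.006,0.0005,0.001,0.058,0.022],
    [0,0,-0.006,0.0005,0.001,0.063,0.022],
    [0,0,-0.006,0.0005,0.001,0.063,0.022],
    [0,0,-0.006,0.0005,0.001,0.063,0.022]
  ]
}}

```text
time: 27.42
eef_pos: [0.5206, 0.1501, 0.057]
tool_rot: [0.816, -0.578, 0.0, -0.0]
wrist_force: [0.5, 0.2, 0.7]
width: 0.0222
```

{"fn": "send_rows", "kwargs": {
  "moves": [
    [0,0,0,0,0,0,0.0],
    [0,0,0,0,0,0,0.0],
    [0,0,0,0,0,0,0.0],
    [0,0,0,0,0,0,0.0],
    [0,0,0,0,0,0,0.0]
  ]
}}

```text
time: 27.83
eef_pos: [0.521, 0.1504, 0.0576]
tool_rot: [0.816, -0.578, 0.0, -0.001]
wrist_force: [-0.1, -0.8, 0.1]
width: 0.0123
```

{"fn": "send_rows", "kwargs": {
  "moves": [
    [0,0,0,0,0,0,0.0],
    [0,0,0,0,0,-0.02,0.0],
    [0,0,0,0,0,-0.05,0.0],
    [0,0,0,0,0,-0.08,0.0],
    [0,0,0,0,0,-0.11,0.0],
    [0,0,0,0,0,-0.14,0.0],
    [0,0,0,0,0,-0.14,0.0],
    [0,0,0,0,0,-0.14,0.0]
  ]
}}

```text
time: 28.5
eef_pos: [0.5209, 0.1508, 0.1984]
tool_rot: [0.816, -0.578, 0.0, -0.002]
wrist_force: [-0.1, 0.1, -2.1]
width: 0.0116
```

```bash
python3 go.py .5006 -.1952 .2 12.4
```

```text
turn [-0.0046 -0.0012 -1.4489] shift [ 0.3197  0.134  -0.0027] | at [0.5209 0.1508 0.1984] yaw -70.61562209685874 q7 -1.2628095438936915 t 28.5 w 0.011598290171285611 F [-0.1455  0.0594 -2.088 ]
```

{"fn": "send_rows", "kwargs": {
  "moves": [
    [0,0,-0.06,0.012,0.005,0,0.0],
    [0,0,-0.16,0.03,0.013,0,0.0],
    [0,0,-0.28,0.055,0.023,0,0.0],
    [0,0,-0.4,0.082,0.034,0,0.0],
    [0,0,-0.52,0.11,0.046,0,0.0],
    [0,0,-0.64,0.138,0.058,0,0.0],
    [0,0,-0.76,0.166,0.07,0,0.0],
    [0,0,-0.88,0.195,0.082,0,0.0],
    [0,0,-1.0,0.225,0.094,0,0.0],
    [0,0,-1.12,0.255,0.106,0,0.0],
    [0,0,-1.24,0.28,0.118,0,0.0],
    [0,0,-1.34,0.3,0.126,0,0.0]
  ]
}}

```text
time: 29.5
eef_pos: [0.4989, -0.1767, 0.1951]
tool_rot: [0.998, 0.055, -0.001, -0.001]
wrist_force: [-0.1, 0.4, -1.7]
width: 0.0118
```

```bash
python3 go.py .5006 -.1952 .1 12.4
```

```text
turn [-0.0017  0.0025 -0.106 ] shift [-0.0001  0.0187  0.095 ] | at [ 0.4989 -0.1767  0.1951] yaw 6.326588428488592 q7 0.6070444745110135 t 29.5 w 0.011831630063020418 F [-0.1486  0.3698 -1.7048]
```

{"fn": "send_rows", "kwargs": {
  "moves": [
    [0,0,-0.08,-0.001,0.008,0.0,0.0],
    [0,0,-0.106,-0.002,0.017,0.01,0.0],
    [0,0,-0.106,-0.002,0.017,0.03,0.0],
    [0,0,-0.106,-0.002,0.017,0.055,0.0],
    [0,0,-0.106,-0.002,0.017,0.08,0.0],
    [0,0,-0.106,-0.002,0.017,0.105,0.0],
    [0,0,-0.106,-0.002,0.017,0.12,0.0],
    [0,0,-0.106,-0.002,0.017,0.12,0.0],
    [0,0,-0.106,-0.002,0.017,0.12,0.0],
    [0,0,-0.106,-0.002,0.017,0.12,0.0]
  ]
}}

```text
time: 30.33
eef_pos: [0.5008, -0.1917, 0.077]
tool_rot: [0.994, 0.106, 0.0, -0.0]
wrist_force: [0.6, -0.0, -0.6]
width: 0.0117
```

```bash
python3 go.py .5006 -.1952 .0427 12.4
```

```text
turn [-0.0008 -0.0007 -0.0038] shift [-0.0009  0.0034  0.0343] | at [ 0.5008 -0.1917  0.077 ] yaw 12.183664240538768 q7 0.8494172651269463 t 30.3333 w 0.011708840393456967 F [ 0.6487 -0.0159 -0.6439]
```

{"fn": "send_rows", "kwargs": {
  "moves": [
    [0,0,0,-0.0007,0.0034,0.003,0.0],
    [0,0,0,-0.0007,0.0034,0.008,0.0],
    [0,0,0,-0.0007,0.0034,0.014,0.0],
    [0,0,0,-0.0007,0.0034,0.02,0.0],
    [0,0,0,-0.0007,0.0034,0.024,0.0],
    [0,0,0,-0.0007,0.0034,0.028,0.0],
    [0,0,0,-0.0007,0.0034,0.032,0.0],
    [0,0,0,-0.0007,0.0034,0.035,0.0],
    [0,0,0,-0.0007,0.0034,0.035,0.0],
    [0,0,0,-0.0007,0.0034,0.035,0.0]
  ]
}}

```text
time: 31.17
eef_pos: [0.5012, -0.1957, 0.042]
tool_rot: [0.994, 0.106, 0.001, 0.0]
wrist_force: [-0.9, -1.7, 3.5]
width: 0.0121
```

```bash
python3 go.py .5006 -.1952 .0427 -77.6
```

```text
turn [-0.0009 -0.0015  1.5669] shift [-0.0005 -0.0007 -0.0007] | at [ 0.5012 -0.1957  0.042 ] yaw 12.179470385702045 q7 0.889838019453549 t 31.1667 w 0.012136376284636482 F [-0.865  -1.673   3.5054]
```

{"fn": "send_rows", "kwargs": {
  "moves": [
    [0,0,0,0,0,0,0.0],
    [0,0,0,0,0,0,0.0]
  ]
}}

```text
time: 31.33
eef_pos: [0.5013, -0.1956, 0.0421]
tool_rot: [0.994, 0.106, 0.001, 0.0]
wrist_force: [-0.7, -3.5, 3.9]
width: 0.0118
```

{"fn": "send_rows", "kwargs": {
  "moves": [
    [0,0,0.06,0,0,0,0.0],
    [0,0,0.12,0,0,0,0.0],
    [0,0,0.18,0,0,0,0.0],
    [0,0,0.24,0,0,0,0.0],
    [0,0,0.24,0,0,0,0.0]
  ]
}}

```text
time: 31.75
eef_pos: [0.4998, -0.1941, 0.0417]
tool_rot: [1.0, -0.015, -0.001, -0.001]
wrist_force: [-3.0, -1.6, 3.8]
width: 0.0119
```

```bash
python3 go.py .5006 -.1952 .0427 -77.6; python3 -c "
from h import *;print(ctrl.sense()['ft_torque']);im,s,C=snap('wrist','pics/w8.png');cv2.imwrite('pics/w8a.png',cv2.resize(im[170:420,170:390],None,fx=2.4,fy=2.4))"
```

```text
turn [-0.0009  0.0031  1.3254] shift [ 0.0008  0.001  -0.001 ] | at [ 0.4998 -0.1941  0.0417] yaw -1.6622301392868675 q7 0.7002720262897548 t 31.75 w 0.01186381022846242 F [-3.048  -1.6326  3.7944]
[-0.2122  0.7455  0.0705]
```

View pics/w8a.png

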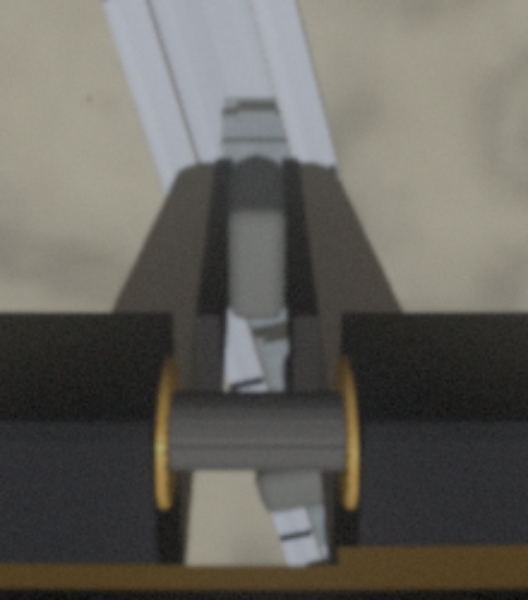

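{"fn": "send_rows", "kwargs": {
  "moves": [
    [0,0,-0.08,0,0,0,0.0],
    [0,0,-0.16,0,0,0,0.0],
    [0,0,-0.24,0,0,0,0.0],
    [0,0,-0.24,0,0,0,0.0],
    [0,0,-0.24,0,0,0,0.0]
  ]
}}

```text
time: 32.22
eef_pos: [0.5003, -0.194, 0.0417]
tool_rot: [0.994, 0.105, -0.0, -0.001]
wrist_force: [-2.8, 0.6, 3.9]
width: 0.0114
```

{"fn": "send_rows", "kwargs": {
  "moves": [
    [0,0,0,0,0,0.0005,0.0],
    [0,0,0,0,0,0.001,0.0],
    [0,0,0,0,0,0.0015,0.0],
    [0,0,0,0,0,0.0015,0.0]
  ]
}}

```text
time: 32.55
eef_pos: [0.5008, -0.1942, 0.0403]
tool_rot: [0.994, 0.106, 0.0, -0.001]
wrist_force: [-2.6, 2.3, 5.0]
width: 0.0115
```

```bash
python3 go.py .5006 -.1952 .0427 -77.6; python3 -c "
from h import *;print(ctrl.sense()['ft_torque'])
for n,(x,y,w,h) in dict(scene=(315,180,70,60),side=(265,240,100,70)).items():
    im,s,C=snap(n,'pics/%s9.png'%n);cv2.imwrite('pics/%s9a.png'%n,cv2.resize(im[y:y+h,x:x+w],(w*6,h*6),interpolation=cv2.INTER_CUBIC))
a=cv2.imread('pics/scene9a.png');b=cv2.imread('pics/side9a.png');m=np.zeros((780,600,3),np.uint8);m[:360,:420]=a;m[360:,:]=b;cv2.imwrite('pics/m9.png',cv2.resize(m,(460,598)))"
```

```text
turn [-0.0019  0.0011  1.5673] shift [-0.0004  0.0009 -0.0024] | at [ 0.5008 -0.1942  0.0403] yaw 12.200878951499476 q7 0.8909514045645056 t 32.55 w 0.01149460219493778 F [-2.5959  2.2724  5.0145]
[ 0.5708  0.6583 -0.0058]
```

View pics/m9.png

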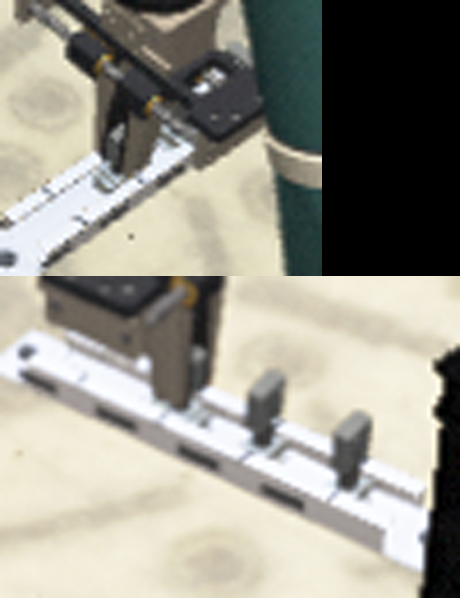

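{"fn": "send_rows", "kwargs": {
  "moves": [
    [0,0,0,-0.0003,0.0007,0,0.0],
    [0,0,0,-0.0003,0.0007,0.0008,0.0],
    [0,0,0,-0.0003,0.0007,0.0014,0.0],
    [0,0,0,-0.0003,0.0007,0.002,0.0],
    [0,0,0,-0.0003,0.0007,0.002,0.0]
  ],
  "squeeze": 45
}}

```text
time: 33.07
eef_pos: [0.5013, -0.195, 0.0386]
tool_rot: [0.994, 0.106, 0.001, -0.001]
wrist_force: [-2.7, 2.9, 5.6]
width: 0.0116
```

```bash
python3 go.py .5006 -.1952 .0427 -77.6; python3 -c "
from h import *;print(ctrl.sense()['ft_torque'])"
```

```text
turn [-0.0025 -0.0002  1.5676] shift [-0.0008  0.0001 -0.0041] | at [ 0.5013 -0.195   0.0386] yaw 12.215746027882997 q7 0.8942982085745195 t 33.0667 w 0.011649006706681375 F [-2.6923  2.8908  5.5672]
[ 0.7049  0.4999 -0.044 ]
```

{"fn": "send_rows", "kwargs": {
  "moves": [
    [0,0,0.06,-0.0005,0,0.0005,0.0],
    [0,0,0.12,-0.0005,0,0.0005,0.0],
    [0,0,0.18,-0.0005,0,0.0005,0.0],
    [0,0,0.24,-0.0005,0,0.0005,0.0],
    [0,0,0.3,-0.0005,0,0.0005,0.0],
    [0,0,0.36,-0.0005,0,0.0005,0.0],
    [0,0,0.42,-0.0005,0,0.0005,0.0]
  ]
}}

```text
time: 33.65
eef_pos: [0.5033, -0.1966, 0.039]
tool_rot: [0.994, -0.105, 0.003, 0.0]
wrist_force: [2.4, -0.4, 5.7]
width: 0.0118
```

```bash
python3 go.py .5006 -.1952 .0427 -77.6; python3 -c "
from h import *;print(ctrl.sense()['ft_torque']);im,s,C=snap('wrist','pics/w10.png');cv2.imwrite('pics/w10a.png',cv2.resize(im[170:420,170:390],None,fx=2.4,fy=2.4))"
```

```text
turn [-0.0038 -0.006   1.1445] shift [-0.0029 -0.0008 -0.0037] | at [ 0.5033 -0.1966  0.039 ] yaw -12.02661302395223 q7 0.5655554960989392 t 33.65 w 0.011753212666600578 F [ 2.4437 -0.4258  5.7049]
[-0.0202 -0.4517  0.0789]
```

View pics/w10a.png

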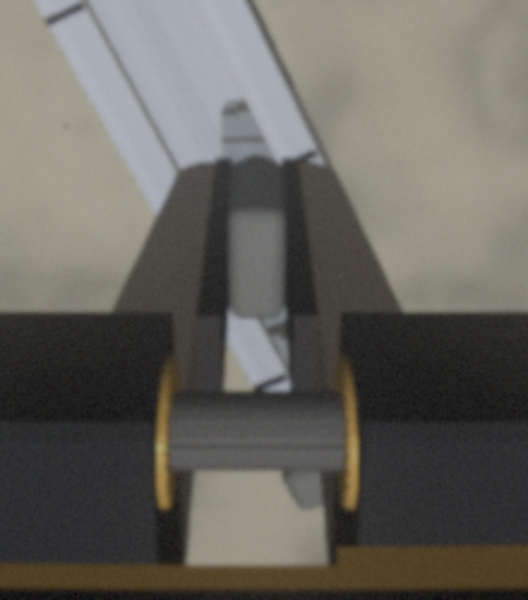

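{"fn": "send_rows", "kwargs": {
  "moves": [
    [0,0,0.11,-0.001,0,0,0.0],
    [0,0,0.22,-0.0015,0,0,0.0],
    [0,0,0.33,-0.0015,0,0,0.0],
    [0,0,0.44,-0.0015,0,0,0.0],
    [0,0,0.55,-0.0015,0,0,0.0],
    [0,0,0.66,-0.0015,0,0,0.0],
    [0,0,0.77,-0.0015,0,0,0.0],
    [0,0,0.88,-0.0015,0,0,0.0],
    [0,0,0.99,-0.0015,0,0,0.0],
    [0,0,1.1,-0.0015,0,0,0.0],
    [0,0,1.144,-0.0015,0,0,0.0],
    [0,0,1.144,-0.0015,0,0,0.0]
  ]
}}

```text
time: 34.7
eef_pos: [0.5007, -0.1977, 0.0388]
tool_rot: [0.78, -0.626, 0.003, 0.0]
wrist_force: [1.0, -1.6, 6.9]
width: 0.0119
```

{"fn": "send_rows", "kwargs": {
  "moves": [
    [0,0,0,0,0,0,0.0],
    [0,0,0,0,0,0,0.0],
    [0,0,0,0,0,0,0.0]
  ]
}}

```text
time: 34.95
eef_pos: [0.5007, -0.1977, 0.0389]
tool_rot: [0.78, -0.626, 0.003, -0.0]
wrist_force: [0.7, -2.6, 6.2]
width: 0.0115
```

```bash
python3 go.py .5006 -.1952 .0427 -77.6; python3 -c "
from h import *;print(ctrl.sense()['ft_torque'])"
```

```text
turn [-0.0039 -0.0045  0.0027] shift [-0.0025 -0.0005 -0.0038] | at [ 0.5007 -0.1977  0.0389] yaw -77.44582507713733 q7 -0.33996113468632166 t 34.95 w 0.01152635660519154 F [ 0.6763 -2.5516  6.1719]
[-0.5694  0.1138  0.0025]
```

{"fn": "send_rows", "kwargs": {
  "moves": [
    [0,0,0,-0.001,0,0,0.0],
    [0,0,0,-0.002,0,0,0.0],
    [0,0,0,-0.002,0,-0.0015,0.0],
    [0,0,0,-0.002,0,-0.003,0.0],
    [0,0,0,-0.002,0,-0.004,0.0],
    [0,0,0,-0.002,0,-0.004,0.0]
  ]
}}

```text
time: 35.45
eef_pos: [0.4995, -0.1943, 0.0425]
tool_rot: [0.78, -0.625, 0.001, -0.001]
wrist_force: [1.9, -1.8, 3.6]
width: 0.0116
```

{"fn": "send_rows", "kwargs": {
  "moves": [
    [0,0,0,0,0,0,0.03],
    [0,0,0,0,0,0,0.03],
    [0,0,0,0,0,0,0.03],
    [0,0,0,0,0,0,0.03],
    [0,0,0,0,0,-0.02,0.03],
    [0,0,0,0,0,-0.05,0.03],
    [0,0,0,0,0,-0.09,0.03],
    [0,0,0,0,0,-0.13,0.03],
    [0,0,0,0,0,-0.16,0.03],
    [0,0,0,0,0,-0.16,0.03]
  ]
}}

```text
time: 36.28
eef_pos: [0.5009, -0.1953, 0.2069]
tool_rot: [0.78, -0.625, 0.004, -0.003]
wrist_force: [1.4, -0.4, -0.4]
width: 0.03
```

```bash
python3 go.py .472 .19 .21 -71
```

```text
turn [-0.009  -0.0028 -0.1122] shift [-0.3823 -0.0557 -0.0034] | at [ 0.5009 -0.1953  0.2069] yaw -77.42733941370794 q7 -0.5522940455544391 t 36.2833 w 0.030040691712297955 F [ 1.4071 -0.353  -0.3943]
```

{"fn": "send_rows", "kwargs": {
  "moves": [
    [0,0,0,-0.02,-0.002,0,0.03],
    [-0.008,-0.003,0,-0.05,-0.006,0,0.03],
    [-0.008,-0.003,-0.02,-0.085,-0.01,0,0.03],
    [-0.008,-0.003,-0.04,-0.12,-0.015,-0.003,0.03],
    [-0.008,-0.003,-0.06,-0.155,-0.02,-0.003,0.03],
    [-0.008,-0.003,-0.08,-0.19,-0.025,-0.003,0.03],
    [-0.008,-0.003,-0.1,-0.225,-0.03,-0.003,0.03],
    [-0.008,-0.003,-0.112,-0.26,-0.036,-0.003,0.03],
    [-0.008,-0.003,-0.112,-0.295,-0.042,-0.003,0.03],
    [-0.008,-0.003,-0.112,-0.33,-0.048,-0.003,0.03],
    [-0.008,-0.003,-0.112,-0.36,-0.053,-0.003,0.024],
    [-0.008,-0.003,-0.112,-0.382,-0.056,-0.003,0.024]
  ]
}}

```text
time: 37.28
eef_pos: [0.4684, 0.1946, 0.2043]
tool_rot: [0.815, -0.579, -0.004, 0.002]
wrist_force: [0.6, 0.5, -0.5]
width: 0.0241
```

{"fn": "send_rows", "kwargs": {
  "moves": [
    [0,0,0,0,0,0,0.024],
    [0,0,0,0,0,0,0.024],
    [0,0,0,0,0,0,0.024],
    [0,0,0,0,0,0,0.024]
  ]
}}

```text
time: 37.62
eef_pos: [0.4696, 0.1897, 0.2051]
tool_rot: [0.813, -0.582, -0.004, 0.002]
wrist_force: [-0.6, -0.7, 0.1]
width: 0.024
```

Run:
```python
from nuts import *
from go import go
im,s,C=snap("wrist","pics/w11.png")
find(im,C,(220,70,400,180)); go(.5353,.1913,.12,-71,s)
```

```text
px [295.381  106.3016] area 63 xy [0.549 0.2  ] deg -71.08596069930081 size mm [np.float64(4.12781301127239), np.float64(9.37839827748203)]
px [299.749  124.8543] area 247 xy [0.535  0.1913] deg 20.23904314481449 size mm [np.float64(7.725590179526024), np.float64(23.01240101411226)]
turn [ 0.0071  0.0039 -0.0023] shift [ 0.0201 -0.0633  0.0846] | at [0.4696 0.1897 0.2051] yaw -71.13232648123574 q7 -1.209848483622284 t 37.6167 w 0.024036357276873425 F [-0.6388 -0.6912  0.0885]
```

{"fn": "send_rows", "kwargs": {
  "moves": [
    [0,0,0,0.008,-0.025,0,0.024],
    [0.007,0.004,0,0.016,-0.045,0.02,0.024],
    [0.007,0.004,0,0.02,-0.062,0.05,0.024],
    [0.007,0.004,0,0.02,-0.062,0.075,0.024],
    [0.007,0.004,0,0.02,-0.062,0.085,0.024],
    [0.007,0.004,0,0.02,-0.062,0.085,0.024],
    [0.007,0.004,0,0.02,-0.062,0.085,0.024],
    [0.007,0.004,0,0.02,-0.062,0.085,0.024]
  ]
}}

```text
time: 38.33
eef_pos: [0.5348, 0.1926, 0.1213]
tool_rot: [0.814, -0.581, 0.001, -0.001]
wrist_force: [-0.3, 0.3, 0.3]
width: 0.024
```

```bash
python3 go.py .5352 .1913 .058 -70.6
```

```text
turn [-0.0024  0.0004 -0.0075] shift [0.0013 0.0002 0.0633] | at [0.5348 0.1926 0.1213] yaw -71.02685271293093 q7 -1.0541409212593769 t 38.3333 w 0.023972368121483616 F [-0.2554  0.2611  0.3228]
```

{"fn": "send_rows", "kwargs": {
  "moves": [
    [0,0,-0.0075,0.001,0,0.01,0.024],
    [0,0,-0.0075,0.001,0,0.02,0.024],
    [0,0,-0.0075,0.001,0,0.03,0.024],
    [0,0,-0.0075,0.001,0,0.04,0.024],
    [0,0,-0.0075,0.001,0,0.05,0.024],
    [0,0,-0.0075,0.001,0,0.058,0.024],
    [0,0,-0.0075,0.001,0,0.0625,0.024],
    [0,0,-0.0075,0.001,0,0.0625,0.024],
    [0,0,-0.0075,0.001,0,0.0625,0.024]
  ],
  "squeeze": 45
}}

```text
time: 39.08
eef_pos: [0.5346, 0.1914, 0.0571]
tool_rot: [0.816, -0.578, 0.0, 0.0]
wrist_force: [0.5, 0.6, 0.1]
width: 0.0239
```

{"fn": "send_rows", "kwargs": {
  "moves": [
    [0,0,0,0,0,0,0.0],
    [0,0,0,0,0,0,0.0],
    [0,0,0,0,0,0,0.0],
    [0,0,0,0,0,0,0.0],
    [0,0,0,0,0,0,0.0]
  ]
}}

```text
time: 39.5
eef_pos: [0.5349, 0.1918, 0.0576]
tool_rot: [0.816, -0.578, 0.0, -0.001]
wrist_force: [-0.3, -0.3, 0.6]
width: 0.0118
```

{"fn": "send_rows", "kwargs": {
  "moves": [
    [0,0,0,0,0,0,0.0],
    [0,0,0,0,0,-0.02,0.0],
    [0,0,0,0,0,-0.05,0.0],
    [0,0,0,0,0,-0.08,0.0],
    [0,0,0,0,0,-0.11,0.0],
    [0,0,0,0,0,-0.14,0.0],
    [0,0,0,0,0,-0.14,0.0],
    [0,0,0,0,0,-0.14,0.0]
  ]
}}

```text
time: 40.17
eef_pos: [0.5348, 0.1923, 0.1983]
tool_rot: [0.816, -0.577, 0.0, -0.001]
wrist_force: [-0.5, 0.5, -2.2]
width: 0.0121
```

```bash
python3 go.py .4886 -.1405 .2 12.4
```

```text
turn [-0.0031 -0.0007 -1.4474] shift [ 0.2984  0.1544 -0.0026] | at [0.5348 0.1923 0.1983] yaw -70.53134509853598 q7 -1.1269449629506993 t 40.1667 w 0.012106993089419897 F [-0.4739  0.4795 -2.2345]
```

{"fn": "send_rows", "kwargs": {
  "moves": [
    [0,0,-0.06,0.012,0.006,0,0.0],
    [0,0,-0.16,0.03,0.015,0,0.0],
    [0,0,-0.28,0.052,0.027,0,0.0],
    [0,0,-0.4,0.078,0.04,0,0.0],
    [0,0,-0.52,0.104,0.053,0,0.0],
    [0,0,-0.64,0.13,0.067,0,0.0],
    [0,0,-0.76,0.156,0.08,0,0.0],
    [0,0,-0.88,0.184,0.094,0,0.0],
    [0,0,-1.0,0.21,0.108,0,0.0],
    [0,0,-1.12,0.238,0.122,0,0.0],
    [0,0,-1.24,0.262,0.135,0,0.0],
    [0,0,-1.34,0.28,0.145,0,0.0]
  ]
}}

```text
time: 41.17
eef_pos: [0.4889, -0.1226, 0.1957]
tool_rot: [0.998, 0.056, -0.001, -0.0]
wrist_force: [1.1, 0.5, -1.5]
width: 0.0115
```

```bash
python3 go.py .4886 -.1405 .1 12.4
```

```text
turn [-0.0006  0.0026 -0.1041] shift [-0.0021  0.0178  0.0957] | at [ 0.4889 -0.1226  0.1957] yaw 6.435288469111499 q7 0.5848538886412662 t 41.1667 w 0.011524572800399657 F [ 1.1411  0.4649 -1.4995]
```

{"fn": "send_rows", "kwargs": {
  "moves": [
    [0,0,-0.08,-0.002,0.008,0.0,0.0],
    [0,0,-0.105,-0.004,0.018,0.01,0.0],
    [0,0,-0.105,-0.004,0.018,0.03,0.0],
    [0,0,-0.105,-0.004,0.018,0.055,0.0],
    [0,0,-0.105,-0.004,0.018,0.08,0.0],
    [0,0,-0.105,-0.004,0.018,0.105,0.0],
    [0,0,-0.105,-0.004,0.018,0.12,0.0],
    [0,0,-0.105,-0.004,0.018,0.12,0.0],
    [0,0,-0.105,-0.004,0.018,0.12,0.0],
    [0,0,-0.105,-0.004,0.018,0.12,0.0]
  ]
}}

```text
time: 42.0
eef_pos: [0.4888, -0.1391, 0.0773]
tool_rot: [0.994, 0.106, 0.0, -0.0]
wrist_force: [0.3, -0.1, -1.0]
width: 0.0114
```

```bash
python3 go.py .4886 -.1405 .0522 12.4
```

```text
turn [ 0.     -0.     -0.0033] shift [-0.0005  0.0014  0.0251] | at [ 0.4888 -0.1391  0.0773] yaw 12.211355676232598 q7 0.881290646803999 t 42.0 w 0.011413774466908916 F [ 0.3465 -0.1213 -0.9869]
```

{"fn": "send_rows", "kwargs": {
  "moves": [
    [0,0,0,-0.0005,0.0014,0.0,0.0],
    [0,0,0,-0.0005,0.0014,0.005,0.0],
    [0,0,0,-0.0005,0.0014,0.01,0.0],
    [0,0,0,-0.0005,0.0014,0.014,0.0],
    [0,0,0,-0.0005,0.0014,0.018,0.0],
    [0,0,0,-0.0005,0.0014,0.022,0.0],
    [0,0,0,-0.0005,0.0014,0.025,0.0],
    [0,0,0,-0.0005,0.0014,0.025,0.0]
  ]
}}

```text
time: 42.67
eef_pos: [0.4905, -0.1424, 0.0561]
tool_rot: [0.994, 0.106, 0.003, -0.0]
wrist_force: [-9.2, 0.5, 41.3]
width: 0.0116
```

```bash
python3 go.py .4886 -.1405 .0427 12.4
```

```text
turn [ 0.0001 -0.0052 -0.0047] shift [-0.0015 -0.0022  0.0134] | at [ 0.4905 -0.1424  0.0561] yaw 12.131923579136018 q7 0.9196611325667219 t 42.6667 w 0.011642165556959051 F [-9.1989  0.5214 41.3361]
```

{"fn": "send_rows", "kwargs": {
  "moves": [
    [0,0,0,0,0,-0.005,0.0],
    [0,0,0,0,0,-0.015,0.0],
    [0,0,0,-0.0015,0,-0.025,0.0],
    [0,0,0,-0.0015,0,-0.025,0.0],
    [0,0,0,-0.0015,0,-0.025,0.0]
  ]
}}

```text
time: 43.08
eef_pos: [0.4874, -0.1404, 0.0775]
tool_rot: [0.994, 0.107, 0.001, -0.0]
wrist_force: [-0.5, -0.1, -2.2]
width: 0.0117
```

```bash
python3 go.py .4886 -.1405 .0522 12.4; python3 -c "
from h import *
im,s,C=snap('wrist','pics/w12.png');i=cv2.resize(im[120:420,170:390],None,fx=2,fy=2,interpolation=cv2.INTER_CUBIC)
im2,s2,C2=snap('side','pics/s12.png');j=cv2.resize(im2[230:320,255:365],None,fx=3.8,fy=3.8,interpolation=cv2.INTER_CUBIC)
im3,s2,C2=snap('scene','pics/c12.png');k=cv2.resize(im3[175:245,305:395],None,fx=3.8,fy=3.8,interpolation=cv2.INTER_CUBIC)
m=np.zeros((610,860,3),np.uint8);m[:i.shape[0],:440]=i[:,:440];m[:j.shape[0],440:440+j.shape[1]]=j;m[j.shape[0]:j.shape[0]+k.shape[0],440:440+k.shape[1]]=k[:610-j.shape[0]]
cv2.imwrite('pics/m12.png',cv2.resize(m,(790,560)))"
```

```text
turn [ 0.     -0.001  -0.0025] shift [0.0011 0.0003 0.0253] | at [ 0.4874 -0.1404  0.0775] yaw 12.256275742892337 q7 0.8863224230747182 t 43.0833 w 0.011713749943222156 F [-0.4983 -0.1071 -2.1653]
```

View pics/m12.png

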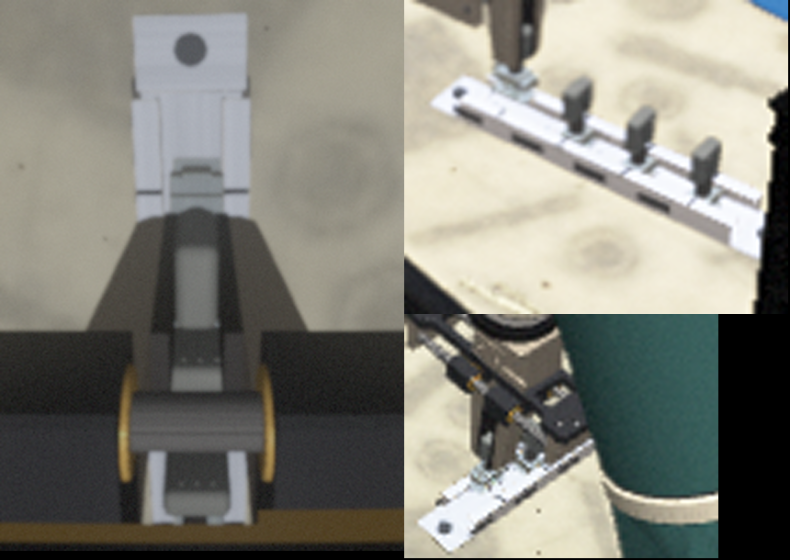

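Run:
```python
from h import *
im=cv2.imread('pics/w12.png');s=ctrl.sense();C=cam("wrist",s);print(s["time"],s["eef_pos"])
g=im.mean(2)
for r in (180,195,215,224): print(r,g[r,235:315].astype(int).tolist())
ch=np.load("ch.npy")
print(proj(pose([[x,y,.021] for x in(-.084,-.11) for y in (-.022,-.0115,.0115,.022)],ch),C))
M=R.from_quat(s["tool_rot"]).as_matrix()
print("tcp axis pts",proj([s["eef_pos"]+M@[0,0,-.014],s["eef_pos"]+M@[0,-.0175,.033]],C))
```

```text
43.2333 [ 0.4869 -0.1403  0.0768]
180 [138, 138, 137, 135, 140, 140, 152, 168, 178, 181, 182, 182, 181, 178, 178, 179, 179, 180, 180, 181, 176, 168, 168, 175, 178, 180, 179, 178, 177, 176, 175, 174, 173, 175, 175, 176, 175, 178, 179, 178, 179, 178, 179, 176, 176, 177, 177, 178, 178, 177, 177, 179, 176, 175, 173, 167, 172, 178, 182, 185, 183, 183, 181, 180, 179, 179, 179, 180, 180, 179, 172, 154, 150, 149, 150, 150, 150, 150, 147, 151]
195 [147, 147, 145, 145, 143, 146, 151, 165, 175, 181, 181, 181, 182, 182, 181, 180, 180, 180, 180, 180, 179, 170, 161, 167, 176, 179, 180, 177, 177, 178, 175, 173, 174, 174, 173, 172, 174, 176, 176, 176, 179, 177, 177, 176, 175, 176, 177, 178, 180, 177, 174, 176, 176, 175, 171, 168, 171, 177, 180, 182, 183, 181, 180, 180, 179, 180, 181, 179, 181, 177, 169, 154, 148, 152, 152, 154, 153, 153, 154, 153]
215 [153, 155, 153, 156, 152, 155, 155, 158, 170, 176, 182, 181, 182, 179, 179, 178, 179, 178, 180, 177, 179, 176, 168, 160, 166, 171, 169, 150, 123, 111, 108, 110, 108, 110, 121, 130, 135, 129, 132, 132, 132, 134, 133, 132, 132, 133, 133, 131, 132, 128, 116, 109, 106, 108, 108, 117, 142, 167, 179, 182, 184, 181, 181, 177, 177, 179, 179, 179, 178, 178, 172, 163, 155, 155, 151, 149, 149, 150, 149, 148]
224 [154, 155, 155, 157, 154, 156, 153, 148, 141, 127, 113, 109, 109, 108, 106, 103, 106, 105, 106, 105, 98, 107, 112, 137, 163, 174, 170, 152, 139, 133, 136, 137, 133, 136, 135, 136, 134, 132, 132, 134, 133, 135, 132, 131, 133, 135, 134, 131, 129, 132, 133, 135, 132, 134, 132, 128, 116, 102, 94, 93, 98, 100, 100, 102, 105, 102, 101, 107, 107, 117, 138, 148, 152, 151, 153, 150, 150, 149, 149, 148]
[[245.9974 225.4592]
 [260.971  225.4195]
 [293.7879 225.3209]
 [308.7643 225.2705]
 [244.8018 189.6691]
 [260.2994 189.619 ]
 [294.2659 189.5142]
 [309.7665 189.4687]]
tcp axis pts [[275.1684 276.4297]
 [275.4113 211.776 ]]
```

{"fn": "send_rows", "kwargs": {
  "moves": [
    [0,0,0,-0.0014,0,0.0,0.0],
    [0,0,0,-0.0014,0,0.005,0.0],
    [0,0,0,-0.0014,0,0.01,0.0],
    [0,0,0,-0.0014,0,0.014,0.0],
    [0,0,0,-0.0014,0,0.018,0.0],
    [0,0,0,-0.0014,0,0.02,0.0],
    [0,0,0,-0.0014,0,0.022,0.0]
  ]
}}

```text
time: 43.82
eef_pos: [0.4857, -0.141, 0.0548]
tool_rot: [0.994, 0.106, -0.0, -0.0]
wrist_force: [0.2, 0.0, -1.4]
width: 0.0117
```

{"fn": "send_rows", "kwargs": {
  "moves": [
    [0,0,0,0,0,0.003,0.0],
    [0,0,0,0,0,0.006,0.0],
    [0,0,0,0,0,0.009,0.0],
    [0,0,0,0,0,0.011,0.0],
    [0,0,0,0,0,0.012,0.0],
    [0,0,0,0,0,0.012,0.0],
    [0,0,0,0,0,0.012,0.0]
  ]
}}

```text
time: 44.4
eef_pos: [0.4861, -0.1409, 0.0435]
tool_rot: [0.994, 0.107, 0.0, -0.0]
wrist_force: [-2.1, 1.0, 3.7]
width: 0.0116
```

```bash
python3 go.py .4886 -.1405 .0427 -77.6
```

```text
turn [-0.0008 -0.0004  1.5679] shift [0.0026 0.0002 0.0008] | at [ 0.4861 -0.1409  0.0435] yaw 12.231497485727562 q7 0.935023406606977 t 44.4 w 0.0116415883916041 F [-2.1325  1.0301  3.6894]
```

{"fn": "send_rows", "kwargs": {
  "moves": [
    [0,0,0,0,0,0.001,0.0],
    [0,0,0,0,0,0.002,0.0],
    [0,0,0,0,0,0.003,0.0],
    [0,0,0,0,0,0.0035,0.0],
    [0,0,0,0,0,0.0035,0.0]
  ]
}}

```text
time: 44.82
eef_pos: [0.4861, -0.1409, 0.0404]
tool_rot: [0.994, 0.106, 0.0, -0.0]
wrist_force: [-1.9, 1.7, 10.9]
width: 0.0116
```

{"fn": "send_rows", "kwargs": {
  "moves": [
    [0,0,0.06,0,0,0,0.0],
    [0,0,0.12,0,0,0,0.0],
    [0,0,0.18,0,0,0,0.0],
    [0,0,0.24,0,0,0,0.0],
    [0,0,0.3,0,0,0,0.0],
    [0,0,0.3,0,0,0,0.0]
  ]
}}

```text
time: 45.32
eef_pos: [0.4878, -0.1414, 0.0405]
tool_rot: [0.999, -0.044, 0.002, 0.001]
wrist_force: [2.0, 0.4, 6.1]
width: 0.0116
```

```bash
python3 go.py .4886 -.1405 .0427 -77.6; python3 -c "
from h import *;print(ctrl.sense()['ft_torque'])"
```

```text
turn [-0.0017 -0.0041  1.2656] shift [ 0.0007 -0.001  -0.0022] | at [ 0.4878 -0.1414  0.0405] yaw -5.08645288543384 q7 0.7041837674182466 t 45.3167 w 0.011649236003490902 F [1.9962 0.3795 6.0951]
[ 0.0048 -0.3445  0.0293]
```

{"fn": "send_rows", "kwargs": {
  "moves": [
    [0,0,0.11,0,0,0,0.0],
    [0,0,0.22,0,0,0,0.0],
    [0,0,0.33,0,0,0,0.0],
    [0,0,0.44,0,0,0,0.0],
    [0,0,0.55,0,0,0,0.0],
    [0,0,0.66,0,0,0,0.0],
    [0,0,0.77,0,0,0,0.0],
    [0,0,0.88,0,0,0,0.0],
    [0,0,0.99,0,0,0,0.0],
    [0,0,1.1,0,0,0,0.0],
    [0,0,1.2,0,0,0,0.0],
    [0,0,1.265,0,0,0,0.0]
  ]
}}

```text
time: 46.32
eef_pos: [0.4873, -0.1429, 0.0406]
tool_rot: [0.779, -0.627, 0.003, 0.0]
wrist_force: [1.1, -1.3, 6.1]
width: 0.0119
```

{"fn": "send_rows", "kwargs": {
  "moves": [
    [0,0,0,0,0,0,0.0],
    [0,0,0,0,0,0,0.0],
    [0,0,0,0,0,0,0.0]
  ]
}}

```text
time: 46.57
eef_pos: [0.4873, -0.1428, 0.0405]
tool_rot: [0.78, -0.626, 0.002, 0.0]
wrist_force: [0.1, -2.5, 6.5]
width: 0.0116
```

```bash
python3 go.py .4868 -.1409 .0445 -77.6; python3 -c "
from h import *;print(ctrl.sense()['ft_torque'])"
```

```text
turn [-0.0026 -0.0043  0.0024] shift [-0.002   0.0001 -0.004 ] | at [ 0.4873 -0.1428  0.0405] yaw -77.46300006109372 q7 -0.30890631588890965 t 46.5667 w 0.011567042758015848 F [ 0.0951 -2.5145  6.4848]
[-0.606  -0.0031 -0.032 ]
```

{"fn": "send_rows", "kwargs": {
  "moves": [
    [0,0,0,-0.001,0,0,0.0],
    [0,0,0,-0.002,0,0,0.0],
    [0,0,0,-0.002,0,-0.0015,0.0],
    [0,0,0,-0.002,0,-0.003,0.0],
    [0,0,0,-0.002,0,-0.004,0.0],
    [0,0,0,-0.002,0,-0.004,0.0]
  ]
}}

```text
time: 47.07
eef_pos: [0.4863, -0.1399, 0.0442]
tool_rot: [0.78, -0.626, 0.001, -0.0]
wrist_force: [1.1, -1.8, 3.7]
width: 0.0121
```

{"fn": "send_rows", "kwargs": {
  "moves": [
    [0,0,0,0,0,0,0.03],
    [0,0,0,0,0,0,0.03],
    [0,0,0,0,0,0,0.03],
    [0,0,0,0,0,0,0.03],
    [0,0,0,0,0,-0.02,0.03],
    [0,0,0,0,0,-0.05,0.03],
    [0,0,0,0,0,-0.09,0.03],
    [0,0,0,0,0,-0.13,0.03],
    [0,0,0,0,0,-0.165,0.03],
    [0,0,0,0,0,-0.165,0.03]
  ]
}}

```text
time: 47.9
eef_pos: [0.4881, -0.1404, 0.2139]
tool_rot: [0.78, -0.626, 0.004, -0.002]
wrist_force: [2.2, -1.2, 0.3]
width: 0.0298
```

```bash
python3 go.py .47 -.34 .22 12.4
```

```text
turn [-0.0046 -0.0084 -1.5681] shift [ 0.1909  0.061  -0.0062] | at [ 0.4881 -0.1404  0.2139] yaw -77.44642713991804 q7 -0.5441141297324419 t 47.9 w 0.02981448666756223 F [ 2.1851 -1.1847  0.2781]
```

{"fn": "send_rows", "kwargs": {
  "moves": [
    [0,0,0,0.015,0.015,0,0.03],
    [0,0,0,0.035,0.035,0,0.03],
    [-0.004,-0.008,0,0.065,0.06,0,0.03],
    [-0.004,-0.008,0,0.065,0.074,0,0.03],
    [-0.004,-0.008,0,0.065,0.074,0,0.03],
    [-0.004,-0.008,0,0.065,0.074,0,0.03],
    [-0.004,-0.008,0,0.065,0.074,0,0.03]
  ]
}}

```text
time: 48.48
eef_pos: [0.428, -0.2173, 0.2084]
tool_rot: [0.781, -0.625, -0.005, -0.001]
wrist_force: [0.3, 1.2, -0.5]
width: 0.0302
```

Run:
```python
from h import *
im,s,C=snap("wrist","pics/w13.png");print(s["eef_pos"])
ch=np.load("ch.npy")
x0,y0=130,60
i=cv2.resize(im[y0:280,x0:430],None,fx=2.6,fy=2.6,interpolation=cv2.INTER_CUBIC)
for x in(-.084,-.028,.028,.084):
    P=pose([[x,0,.021],[x,0,.062],[x,-.013,.062],[x,.013,.062]],ch);u=(proj(P,C)-[x0,y0])*2.6;print(u.round().tolist())
    for q in u[:1]: cv2.circle(i,tuple(int(k) for k in q),3,(255,0,0),1)
    cv2.line(i,tuple(int(k) for k in u[2]),tuple(int(k) for k in u[3]),(0,0,255),1)
cv2.imwrite("pics/w13a.png",i); print(i.shape)
```

```text
[ 0.428  -0.2173  0.2084]
[[229.0, 127.0], [207.0, 130.0], [209.0, 168.0], [205.0, 91.0]]
[[371.0, 127.0], [368.0, 130.0], [368.0, 169.0], [368.0, 91.0]]
[[513.0, 128.0], [530.0, 131.0], [528.0, 170.0], [532.0, 92.0]]
[[655.0, 129.0], [691.0, 133.0], [687.0, 171.0], [695.0, 94.0]]
(572, 780, 3)
```

View pics/w13a.png

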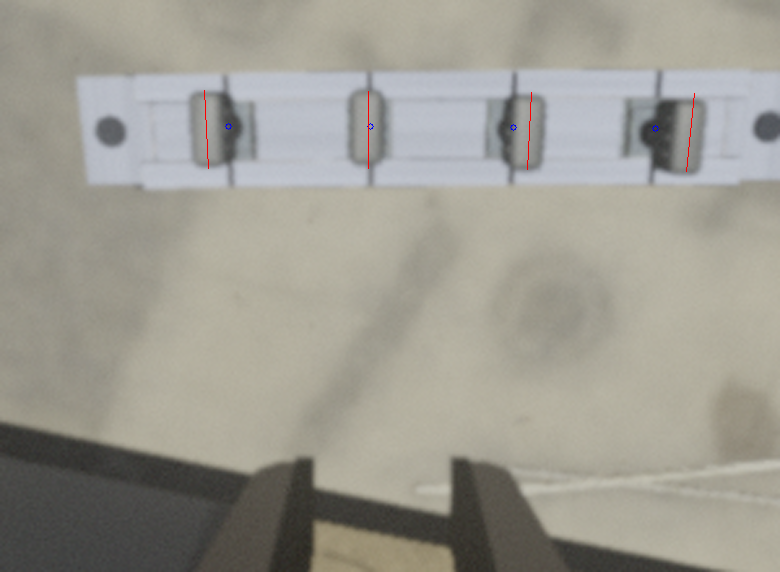

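```bash
python3 go.py .392 .17 .2 -90
```

```text
turn [0.0048 0.0081 0.2218] shift [-0.3856 -0.0499  0.0115] | at [ 0.4282 -0.2172  0.2084] yaw -77.29229939821496 q7 -0.38218707993904694 t 48.5333 w 0.030169189493608098 F [ 0.3618  0.5751 -1.1885]
```

{"fn": "send_rows", "kwargs": {
  "moves": [
    [0,0,0,-0.02,-0.002,0,0.01],
    [0.005,0.008,0,-0.05,-0.006,0,0.0],
    [0.005,0.008,0.03,-0.085,-0.01,0,0.0],
    [0.005,0.008,0.06,-0.12,-0.015,0,0.0],
    [0.005,0.008,0.09,-0.155,-0.02,0,0.0],
    [0.005,0.008,0.12,-0.19,-0.025,0,0.0],
    [0.005,0.008,0.15,-0.225,-0.03,0,0.0],
    [0.005,0.008,0.18,-0.26,-0.035,0,0.0],
    [0.005,0.008,0.21,-0.295,-0.04,0.005,0.0],
    [0.005,0.008,0.22,-0.33,-0.045,0.01,0.0],
    [0.005,0.008,0.22,-0.36,-0.048,0.01,0.0],
    [0.005,0.008,0.22,-0.385,-0.05,0.01,0.0]
  ],
  "squeeze": 20
}}

```text
time: 49.53
eef_pos: [0.3914, 0.1721, 0.2014]
tool_rot: [0.709, -0.705, 0.001, 0.0]
wrist_force: [0.3, -0.5, 0.2]
width: 0.0005
```

{"fn": "send_rows", "kwargs": {
  "moves": [
    [0,0,0,0,0,0,0.0],
    [0,0,0,0,0,0,0.0],
    [0,0,0,0,0,0,0.0],
    [0,0,0,0,0,0,0.0]
  ]
}}

```text
time: 49.87
eef_pos: [0.3924, 0.1676, 0.2017]
tool_rot: [-0.707, 0.708, -0.0, 0.0]
wrist_force: [0.4, -0.9, -0.4]
width: 0.0002
```

```bash
python3 go.py .392 .17 .066 -90
```

```text
turn [-0.0005 -0.0002 -0.0016] shift [-0.0024  0.0004  0.1357] | at [0.3924 0.1676 0.2017] yaw -90.09007629468086 q7 -1.5289168009096026 t 49.8667 w 0.0002042917319950054 F [ 0.4411 -0.9067 -0.3734]
```

{"fn": "send_rows", "kwargs": {
  "moves": [
    [0,0,0,0,0.003,0.02,0.0],
    [0,0,0,0,0.003,0.04,0.0],
    [0,0,0,0,0.003,0.06,0.0],
    [0,0,0,0,0.003,0.08,0.0],
    [0,0,0,0,0.003,0.1,0.0],
    [0,0,0,0,0.003,0.12,0.0],
    [0,0,0,0,0.003,0.135,0.0],
    [0,0,0,0,0.003,0.135,0.0],
    [0,0,0,0,0.003,0.135,0.0]
  ]
}}

```text
time: 50.62
eef_pos: [0.3896, 0.1669, 0.0668]
tool_rot: [-0.706, 0.708, -0.0, -0.0]
wrist_force: [0.5, -0.3, -0.2]
width: 0.0005
```

{"fn": "send_rows", "kwargs": {
  "moves": [
    [0,0,0,0,-0.007,0,0.0],
    [0,0,0,0,-0.014,0,0.0],
    [0,0,0,0,-0.025,0,0.0],
    [0,0,0,0,-0.035,0,0.0],
    [0,0,0,0,-0.045,0,0.0],
    [0,0,0,0,-0.055,0,0.0],
    [0,0,0,0,-0.065,0,0.0],
    [0,0,0,0,-0.075,0,0.0],
    [0,0,0,0,-0.085,0,0.0],
    [0,0,0,0,-0.095,0,0.0],
    [0,0,0,0,-0.105,0,0.0],
    [0,0,0,0,-0.112,0,0.0]
  ]
}}

```text
time: 51.62
eef_pos: [0.5029, 0.1678, 0.0667]
tool_rot: [-0.707, 0.707, -0.001, 0.0]
wrist_force: [-2.1, 1.1, 0.3]
width: 0.0005
```

{"fn": "send_rows", "kwargs": {
  "moves": [
    [0,0,0,0,-0.004,0,0.0],
    [0,0,0,0,-0.007,0,0.0],
    [0,0,0,0,-0.01,0,0.0],
    [0,0,0,0,-0.01,0,0.0],
    [0,0,0,0,-0.01,0,0.0]
  ]
}}

```text
time: 52.03
eef_pos: [0.5118, 0.1676, 0.0668]
tool_rot: [-0.707, 0.708, -0.001, 0.0]
wrist_force: [-0.3, 0.7, -0.7]
width: 0.0006
```

{"fn": "send_rows", "kwargs": {
  "moves": [
    [0,0,0,0,-0.002,0,0.0],
    [0,0,0,0,-0.004,0,0.0],
    [0,0,0,0,-0.006,0,0.0],
    [0,0,0,0,-0.006,0,0.0]
  ]
}}

```text
time: 52.37
eef_pos: [0.5123, 0.1677, 0.0661]
tool_rot: [-0.707, 0.707, 0.004, -0.004]
wrist_force: [-15.4, -0.4, 11.6]
width: 0.0002
```

Hard stop reached at 15 N, so the drawer is shut. Back off, lift and check.

{"fn": "send_rows", "kwargs": {
  "moves": [
    [0,0,0,0,0.01,0,0.0],
    [0,0,0,0,0.03,0,0.0],
    [0,0,0,0,0.04,-0.03,0.0],
    [0,0,0,0,0.04,-0.07,0.0],
    [0,0,0,0,0.04,-0.11,0.0],
    [0,0,0,0,0.04,-0.15,0.0],
    [0,0,0,0,0.04,-0.16,0.0],
    [0,0,0,0,0.04,-0.16,0.0],
    [0,0,0,0,0.04,-0.16,0.0]
  ]
}}

```text
time: 53.12
eef_pos: [0.4772, 0.1686, 0.2264]
tool_rot: [-0.707, 0.707, -0.0, 0.001]
wrist_force: [-0.3, 0.5, -0.8]
width: 0.0004
```

Run:
```python
from h import *
a,s,C=snap("side","pics/sf.png");b,_,_=snap("wrist","pics/wf.png");c,_,_=snap("scene","pics/cf.png");print(s["eef_pos"])
t=lambda i,x,y,w,h,W,H:cv2.resize(i[y:y+h,x:x+w],(W,H),interpolation=cv2.INTER_CUBIC)
m=np.vstack([np.hstack([t(a,200,150,180,135,400,300),t(b,0,0,560,420,400,300)]),np.hstack([t(c,120,150,300,225,400,300),t(a,265,235,100,75,400,300)])])
cv2.imwrite("pics/mf.png",m)
```

```text
[0.4772 0.1686 0.2264]
```

View pics/mf.png

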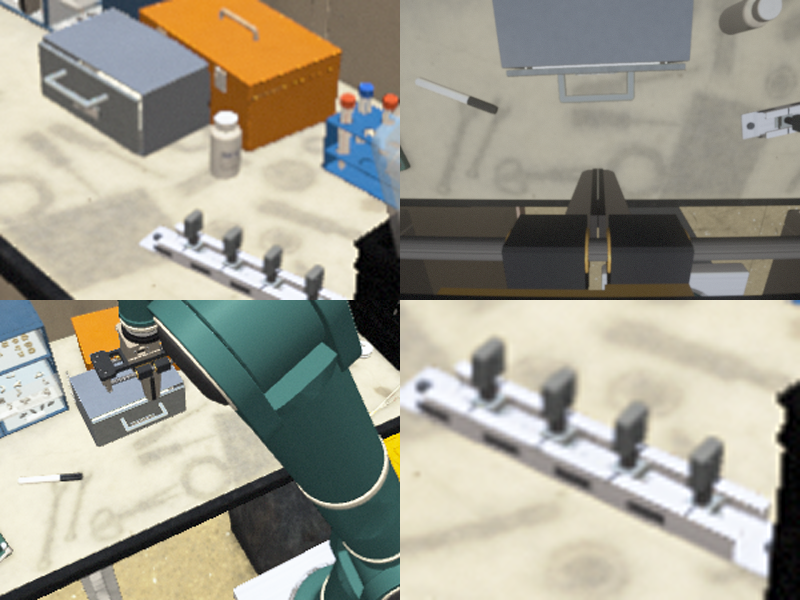

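```bash
python3 -c "
from bench import ctrl;print(ctrl.sign_off())"
```

```text
the job is handed in; nothing more can be done
None
```

All four nuts are fitted to the channel, one on each black mark, and the drawer is pushed shut. I handed the job in at about 53 s; the sign-off gives no verdict.

**Drawer:** I pulled it to its stop, which I felt as about 30 N of resistance. It moved 104 mm by the arm's reading. It had started about 6 mm open, judged from the gap in the first wrist picture, so I take that as full travel. At the end I pushed it against its shut stop at about 15 N, and the pictures show it closed.

**Nuts:** The wrist picture taken after the last nut shows all four tabs upright and across the channel, within about 1–2 mm of the marks. The final side picture shows them upright at equal height. I didn't measure the caught height directly; I only inferred it from those two pictures.

**What went wrong and was mended:**
- **Third nut:** it had slipped up a few mm in the jaws and would not go below the lips at first. I turned it back, pressed deeper and twisted again.
- **Fourth nut:** it hit a lip on the way in at about 41 N, because my channel position was about 2 mm off at that end. I lifted it, re-measured with the wrist camera and inserted it cleanly.

**Bystanders:** the bottle and marker look where they were. I never identified the filter in a picture, so I can't confirm it by sight; I noticed no unexpected contact. The arm ended clear of everything.

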